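Hang the drained headset over the rail

ROBOT

A 6-joint arm with a two-finger parallel gripper is mounted at the origin on the work surface. World frame = base frame: x ahead of the robot, y to its left, z up, the work surface at z = 0. Lengths are in m, angles in rad, forces in N, time in s.
With the tool pointing down it reaches from about 0.275 to 1 m from the base axis. Payload 8.4 kg.
Tool frame: the origin (TCP) lies at the very end of the fingers, on their centre line; the grasp point (between the pads) lies 19 mm behind it; x points along the fingers, y is the direction in which the jaws open and shut, and the axes are right-handed (so a half turn about x gives the same grasp; the last joint's range is limited). The gripper opens to 85 mm and grips with 20 to 120 N. Pads are 22 mm wide; open, the fingers measure 114 mm over their backs; the gripper's body (76 mm by 85 mm) begins 54 mm behind the grasp point. The pads swing forward as they close: fully open they stand 13 mm farther back than shut.
Start: joints at [-1.275, 0.353, 1.633, -0, 1.155, -0.002], TCP at [0.183, -0.597, 0.208] pointing down, gripper open.
Joint ranges: [-2.63, 2.63], [-0.92, 2.1], [0.06, 2.66], [-1.3, 4.44], [0, 2.69], [-3.02, 3.02]. Speed limits (rad/s): [2.22, 2.22, 2.79, 3.14, 3.14, 3.14].

INTERFACE

Orientations are given as a rotation vector (axis times angle).
In Python, from rig import arm, optics gives the robot as it stands.
- The arm moves only by the tool servo_tool, never from a script. Its argument "moves" is a list of rows, each a list of 2 entries, a list of its own where there are three numbers: the shift along the tool's x, y, z in m, then the turn, a rotation vector about the tool's x, y, z in degrees. A call has 1 to 5 rows; each row shifts and turns the commanded pose from where the row before left it, along the tool's axes as they then stand; what a row does not reach is not made up. A row lasts 1/8 s, in which the tool goes at most 62.5 mm and 10.7 degrees, less where a joint would pass 70% of its speed; a pose out of reach is approached as far as the arm can. A call with a gripper value outside its range is refused whole. "hand" is the opening, from -1 (shut) to 1 (fully open), set as the call begins (left out, the last holds). The fingers move at their own pace and stop on an object; "newtons" is the grip in N (left out, the last holds). Time passes only in rows, so rows that do not move let the fingers close. It gives the time, the measured TCP pose, the force and the opening at its end, in the units of the state.
- arm.get_state(): the state, without advancing time (a new reading comes with each control period).
- optics.capture(name): name is "side" or "top"; returns a dict with "img" (420x560x3 uint8, blue, green, red), "depth" (420x560 float32, m along the optical axis (not along the pixel's ray), 0 where there is no reading), "mtx" (3x3 intrinsics, pixels), "T" (4x4, takes a point from camera to world coordinates). Camera axes: x right, y down, z forward; pixel columns grow to the right and rows downward; lengths in m; the calibration is good to about 2 mm. A picture is of the moment at which its call begins.
- arm.sign_off(): hands the job in, once; it reports no verdict.
The state is a dict: "time_s": time; "joint_pos": joint angles; "joint_velocities": joint speeds; "effort": joint torques, N m; "tool_pos": TCP position; "orientation": TCP orientation; "contact_force": force on the tool from outside, world axes, zero at the start; "torque": the same for the moment, N m; "grip_width": opening from 0.0 (shut) to 1.0 (fully open).
Only numpy, scipy, OpenCV 4.12 (cv2) and the standard library are available. Lean on these libraries where they do the work, as an engineer would, in place of code of your own. Each camera call takes 0.05 s, during which the arm holds its last target.

TASK

The crew headset with round ear cups has drained and leans in the sloping draining stand. Take it out and hang it by the middle of its headband over a free part of the steel rail between the two posts, one ear cup on each side of the bar. Lower it gently until the rail takes it before you let go, leave it hanging still and clear of the spare headset that hangs there already, and do not shift that one, or the steel cup and the black tape roll that stand between the stand and the rail.

Things in the scene. Friction and masses are not known exactly. Their poses are not given: they have to be found in the camera images.
- headset: black headset, 0.2 kg. Origin: middle of the band's crown (28 mm wide along x, from z = +4 to the underside of its 40 mm long pad at z = -12). z: up out of the crown; y: ear to ear; x: through the arch. Legs at y = +-58 mm; round cups 68 mm across, 30 mm thick, centres z = -118, y = +-55 mm, 80 mm free between; lowest point z = -152. Starts leaning, z 35 degrees off vertical
- drain_stand: fixed steel stand over a 170 x 220 x 16 mm drip tray. Origin: on the table, below the crown; the tray reaches from x = -17 to 153 mm. A plate leaning 35 degrees, rising towards -x, carries the cups against a lip at the bottom; a ridge carries the band's legs 79 mm below the crown. The crown overhangs freely towards -x, at x = 0, z = 177 mm, within 12 mm sideways. Nothing stands above it
- rail: fixed horizontal steel bar, 16 mm diameter, 340 mm long along its y, on two posts of the same thickness under it at y = +-150 mm. Origin: middle of the bar's axis, 165 to 195 mm above the table, different each time. The band of a hanging headset has its origin 20 mm above the bar's axis
- rail_foot: fixed foot of the rail: flat bar 300 mm long along y and 8 mm high, cross feet 120 mm long and sleeves up to 98 mm high at y = +-150 mm. Origin: centre of its underside.
- spare_headset: loose headset with square-edged grey ear cups already hanging on the rail, up to 80 mm either side of its middle. Same band, same origin and axes as the other one, its x along the rail; 58 mm wide along x at its cups.
- tape_roll: loose black roll, 100 mm diameter, 48 mm high, lying flat; origin: centre of its underside
- cup: loose steel cup, 72 mm diameter, 85 mm high; origin: centre of its underside
Things that resemble listed ones, but are neither listed nor needed, are in the scene too. What is shaped like the spare_headset but turquoise is not meant.

How it is judged:
On the way, in this order (a step that is already met when the one before it is completed fails the run):
1. the headset is held in the fingers, clear of the stand and the rail (contact force between the fingers and headset above 0.5 N and contact force between headset and drain_stand below 0.05 N and contact force between headset and rail below 0.05 N and distance of headset from where it was at the start of the episode above 0.06 m), for 0.1 s.
2. the band rests on the rail, one cup on each side, while the fingers still hold it (x of headset in the frame of rail between -0.025 and 0.025 m and y of headset in the frame of rail between -0.15 and 0.15 m and z of headset in the frame of rail between 0.012 and 0.028 m and angle between headset's own z axis and vertical below 0.3 rad and angle between the x axis of headset and the y axis of rail, either way round below 0.4 rad and contact force between headset and rail above 0.5 N and contact force between the fingers and headset above 0.5 N), for 0.1 s.
At the end, for the whole second after the job is handed in: the headset hangs still (under 30 mm/s and 0.3 rad/s) by its crown on the rail, released: its origin 12 to 28 mm above the bar's axis, within 25 mm sideways of it and 150 mm of the bar's middle, upright within 0.3 rad and square to the bar within 0.4 rad, not touching the spare headset (x of headset in the frame of rail between -0.025 and 0.025 m and y of headset in the frame of rail between -0.15 and 0.15 m and z of headset in the frame of rail between 0.012 and 0.028 m and angle between headset's own z axis and vertical below 0.3 rad and angle between the x axis of headset and the y axis of rail, either way round below 0.4 rad and contact force between headset and rail above 0.3 N and contact force between the fingers and headset below 0.05 N and contact force between headset and spare_headset below 0.05 N and linear speed of headset below 0.03 m/s and angular speed of headset below 0.3 rad/s).
It fails at once if the headset is pressed on the rail harder than 30 N (contact force between headset and rail above 30 N).
It fails at once if the spare headset is shifted by more than 25 mm (distance of spare_headset from where it was at the start of the episode above 0.025 m).
It fails at once if the cup or the black roll is moved by more than 20 mm (distance of any of cup, tape_roll from where it was at the start of the episode above 0.02 m).
It also fails if it takes over 53 s, if anything falls off the work surface, if the arm or the gripper's body presses on something with over 40 N, if the wrist force passes 120 N, or if a joint passes its speed limit or range.

## Working session

There is one attempt and no reset: what is moved stays moved. The work goes in short steps, Python scripts to look and compute and a tool call to move; the robot and the scene stay as the last step left them, time stands still between calls to the robot, and variables do not carry over. Pictures are saved under pics/ and viewed, and the job is handed in when it is done.

Besides the shell and the picture viewer there is one more tool, called after "Emit:" by a JSON object that holds its "api" and its "payload", one argument or row to a line. servo_tool: Moves the arm, as the interface text tells. Its arguments: {"type":"object","properties":{"moves":{"type":"array"},"hand":{"type":"number"},"newtons":{"type":"number"}},"required":["moves"]}

```bash
mkdir -p pics; ls; python3 - <<'E'
from rig import arm, optics
import cv2, numpy as np
for n in ("side","top"):
    c=optics.capture(n); cv2.imwrite(f"pics/{n}0.png",c["img"]); np.savez(f"{n}0.npz",**c)
    print(n,c["mtx"].round(1).tolist(),c["T"].round(3).tolist(),(c["depth"]>0).mean())
print(arm.get_state())
E
```

```text
pics
side [[533.2, 0.0, 278.7], [0.0, 533.2, 207.9], [0.0, 0.0, 1.0]] [[-0.729, -0.363, 0.581, -0.431], [-0.685, 0.408, -0.604, 0.848], [-0.017, -0.838, -0.545, 0.989], [0.0, 0.0, 0.0, 1.0]] 0.9960034013605442
top [[493.8, 0.0, 277.0], [0.0, 493.8, 203.8], [0.0, 0.0, 1.0]] [[0.027, -0.999, 0.036, 0.394], [-1.0, -0.027, 0.004, -0.08], [-0.003, -0.036, -0.999, 1.416], [0.0, 0.0, 0.0, 1.0]] 0.9961394557823129
{'time_s': 0.1, 'joint_pos': array([-1.27540138e+00,  3.53603255e-01,  1.63403656e+00,  2.80491560e-05,
        1.15521668e+00, -2.42078675e-03]), 'joint_velocities': array([-0.00131217, -0.00212263, -0.00307789,  0.00143187,  0.00031667,
       -0.00146569]), 'effort': array([-2.97130784e-03, -6.06358910e+01, -3.42819428e+01, -1.62279443e-04,
        3.81650316e-03,  2.27271795e-05]), 'tool_pos': array([ 0.183261  , -0.5970577 ,  0.20743149]), 'orientation': array([ 2.06161541,  0.31060026, -2.0619471 ]), 'contact_force': array([ 0.53309605, -0.69930006, -0.36756662]), 'torque': array([ 0.02034303,  0.04507312, -0.01682749]), 'grip_width': 0.9992879036621307}
```

View pics/side0.png

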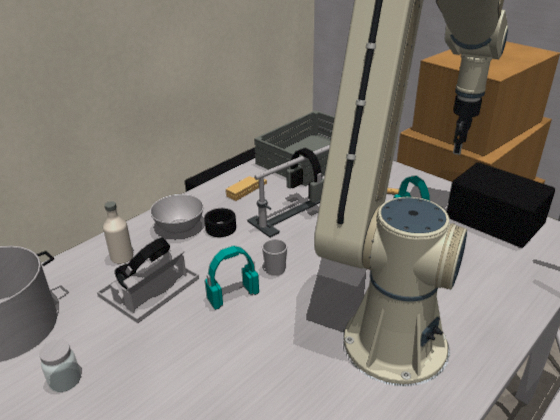

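View pics/top0.png

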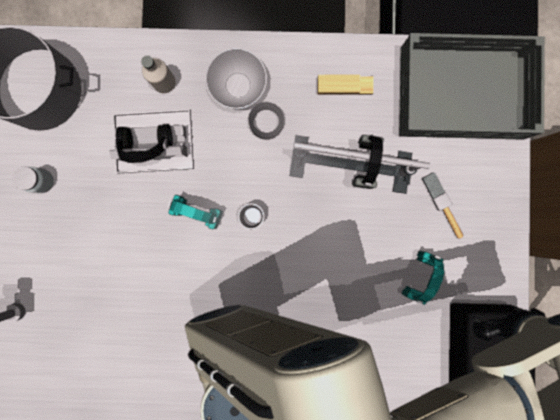

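The side view shows the stand with the headset at about (150,270), the rail from (262,180) to (330,150), the cup at (275,257) and the roll at (220,222). The top view has the stand at (155,142), the rail from (293,148) to (428,165) with the spare at (370,160), the cup at (252,215) and the roll at (267,120).

```bash
cat > h.py <<'E'
import numpy as np, cv2
def load(n): return dict(np.load(n+".npz"))
def pts(c):
    d=c["depth"];K=c["mtx"];h,w=d.shape
    u,v=np.meshgrid(np.arange(w),np.arange(h))
    P=np.stack([(u-K[0,2])/K[0,0]*d,(v-K[1,2])/K[1,1]*d,d],-1)
    W=P@c["T"][:3,:3].T+c["T"][:3,3]; W[d==0]=np.nan
    return W
E
python3 - <<'E'
from h import *
t=load("top0");s=load("side0")
def crop(c,x0,y0,x1,y1,k,n): cv2.imwrite(n,cv2.resize(c["img"][y0:y1,x0:x1],None,fx=k,fy=k,interpolation=cv2.INTER_CUBIC))
crop(t,100,100,205,180,7,"pics/t_stand.png"); crop(t,280,125,440,200,5,"pics/t_rail.png"); crop(s,90,225,210,315,6,"pics/s_stand.png");crop(s,230,130,345,240,5,"pics/s_rail.png")
W=pts(t)
np.set_printoptions(linewidth=250,suppress=True)
print((W[100:180:4,104:204:4,2]*1000).round().astype(int))
print((W[130:196:3,284:440:5,2]*1000).round().astype(int))
E
```

```text
[[                  -2                   -1                   -3                   -4                   -3                    0                   -1                    2                    0                   -4                   -1
                    -2                   -2                   -6                   -2                    3                   -1                    3                   -1                    1                   -1                    1
                     3                    3                    5]
 [                   0                    2                   -6                   -3                   -6                   -1                    3                    6                   -1                   -2                    3
                    -5                   -3                   -4                   -4                    2                    3                   -1                   -3                    0                    0                   -1
                     9                   -2                    0]
 [                  -2              
[... 11783 characters left out ...]
-1  -5  -3   1   1  -5  -1  -2   0  -1  -3 112 127 157 161 127  -2   1   3   4   5   8  93   4   3  16  17  19  -1]
 [ -2   5   3   0   2   7  -2  -2  -3   5   0  -1  -1  -4 107 127 148 159 125   0   4  -1   3  10  -2  -1  -2  -2   9  16  16  15]
 [ -2  -2   2  -1  -6  -2  -2  -1   2   4  -1  -2  -2   4   1  69  85 113 120  -4  -2   3   4  12   6  -6   5  -5   2  15  18  17]
 [  2   0  -3   1  -1   1  -5  -5   1  -1   1  -6  -3   0   0  -3   1   3  -2  -1  -2  -1   5   6   2   3  -2   2  -3  13  14  14]
 [ -2  -2   7  -1  -5   3  -5   1   0  -3  -2  -2  -6  -2  -2   0  -2  -7   7  -4  -1  -7   0   2   5  -3  -5   5   0   6  13  18]]<stdin>:7: RuntimeWarning: invalid value encountered in cast
```

View pics/t_stand.png

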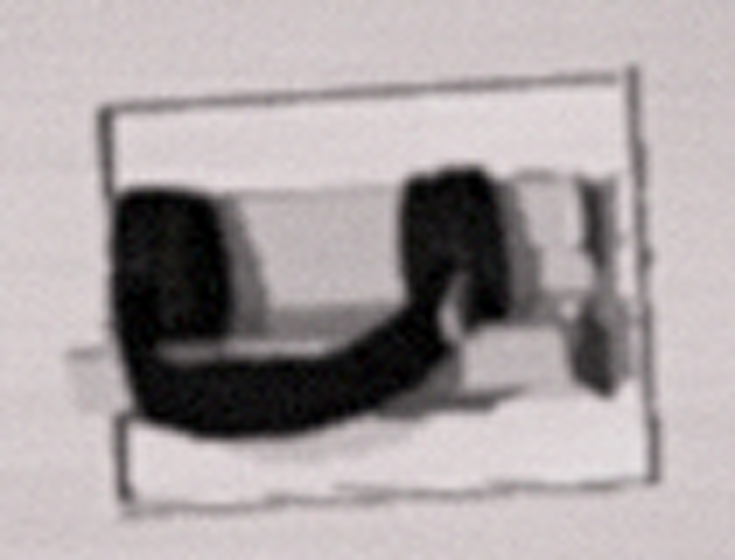

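View pics/t_rail.png

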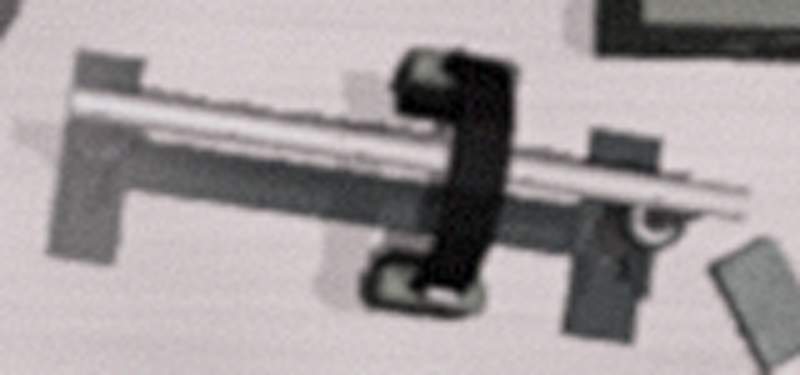

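View pics/s_stand.png

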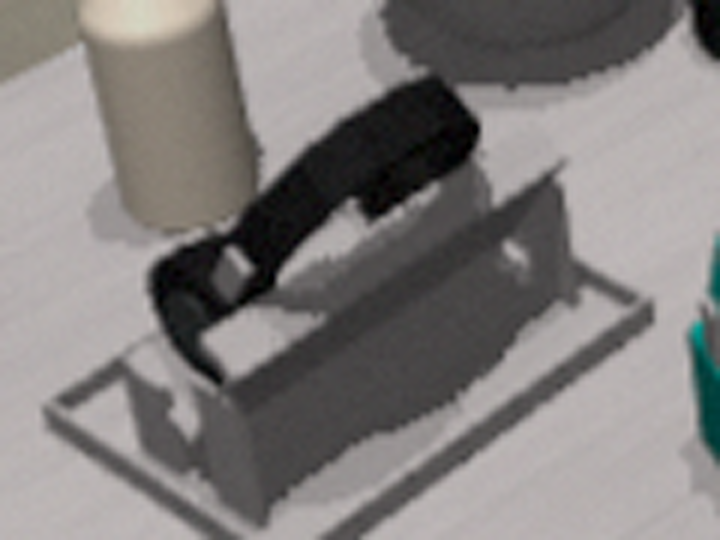

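View pics/s_rail.png

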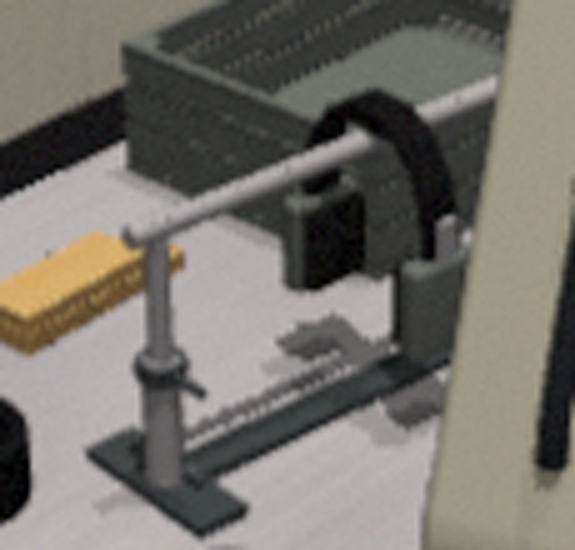

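```bash
python3 - <<'E' 2>/dev/null
from h import *
from scipy.spatial.transform import Rotation as R
np.set_printoptions(linewidth=200,suppress=True,precision=4)
print(R.from_rotvec([2.06161541,0.31060026,-2.0619471]).as_matrix())
C={n:load(n+"0") for n in("top","side")}
# rail
for n in C:
    W=pts(C[n]); g=C[n]["img"].max(-1); lo=C[n]["img"].min(-1)
    r={"top":(285,130,435,180),"side":(250,140,335,190)}[n]
    m=np.zeros(g.shape,bool); m[r[1]:r[3],r[0]:r[2]]=1
    m&=(W[...,2]>.16)&(W[...,2]<.22)&(g>80)
    P=W[m]
    c=np.median(P,0)
    for _ in range(4):
        c=P.mean(0);d=np.linalg.svd(P-c)[2][0]; 
        e=np.linalg.norm((P-c)-np.outer((P-c)@d,d),axis=1); P=P[e<.012]
    t=(P-c)@d
    print(n,"rail",len(P),c,d,"ends",c+d*t.min(),c+d*t.max(),"len",np.ptp(t),"z95",np.percentile(P[:,2],[50,90]))
    # foot / other dark spare
    m2=np.zeros(g.shape,bool)
    m2[r[1]-5:r[3]+20,r[0]:r[2]]=1
    m2&=(W[...,2]>.195)&(g<60)
    P2=W[m2]; print("spare band top",P2.mean(0),P2[P2[:,2]>np.percentile(P2[:,2],60)].mean(0), P2[:,2].max(),len(P2))
# headset
for n,r in(("top",(100,100,205,180)),("side",(105,230,200,300))):
    W=pts(C[n]); g=C[n]["img"].max(-1)
    m=np.zeros(g.shape,bool); m[r[1]:r[3],r[0]:r[2]]=1
    m&=(g<55)&(W[...,2]>.07)
    P=W[m];np.save(n+"_hs.npy",P)
    print(n,"hs",len(P))
    for a in (.07,.12,.15,.17):
        q=P[(P[:,2]>a)]; print(a,len(q),q.mean(0),q.min(0),q.max(0))
# tray corners in top image
W=pts(C["top"])
for u,v in((115,115),(190,110),(193,168),(118,172)): print(u,v,W[v,u])
for u,v,z in((252,215,.085),(267,120,.048)):
    K=C["top"]["mtx"];T=C["top"]["T"];d=T[:3,:3]@np.array([(u-K[0,2])/K[0,0],(v-K[1,2])/K[1,1],1]);print(T[:3,3]+d*(z-T[2,3])/d[2])
E
```

```text
[[-0.0003  0.2934 -0.956 ]
 [ 0.0012 -0.956  -0.2934]
 [-1.     -0.0013 -0.    ]]
top rail 800 [ 0.5656 -0.2777  0.1964] [-0.1258 -0.9921  0.0022] ends [ 0.5866 -0.1122  0.196 ] [ 0.5439 -0.449   0.1968] len 0.3394692915597448 z95 [0.1966 0.2003]
spare band top [ 0.5593 -0.3124  0.2094] [ 0.5603 -0.3129  0.215 ] 0.2212809013854662 381
side rail 330 [ 0.5678 -0.2385  0.1947] [ 0.1277  0.9918 -0.0058] ends [ 0.5449 -0.4166  0.1958] [ 0.5844 -0.1092  0.194 ] len 0.3099118352881778 z95 [0.1954 0.1994]
spare band top [ 0.5458 -0.304   0.2091] [ 0.5489 -0.3024  0.2173] 0.38600226620478206 151
top hs 984
0.07 984 [0.5865 0.283  0.1343] [0.5373 0.219  0.0704] [0.6482 0.3586 0.1904]
0.12 497 [0.56   0.2748 0.1659] [0.5373 0.2283 0.1205] [0.6064 0.351  0.1904]
0.15 407 [0.5547 0.2784 0.1726] [0.5373 0.2323 0.1501] [0.5858 0.3403 0.1904]
0.17 266 [0.5516 0.2854 0.1784] [0.5373 0.2492 0.1701] [0.5695 0.3305 0.1904]
side hs 754
0.07 754 [0.5721 0.3101 0.1405] [0.5337 0.2059 0.0701] [0.6452 0.3674 0.1884]
0.12 484 [0.5534 0.3062 0.164 ] [0.5337 0.2337 0.1209] [0.5957 0.3564 0.1884]
0.15 383 [0.5492 0.3006 0.1712] [0.5337 0.2434 0.1504] [0.5749 0.3451 0.1884]
0.17 228 [0.548  0.2909 0.1775] [0.5337 0.2469 0.17  ] [0.5676 0.3314 0.1884]
115 115 [0.6887 0.3981 0.0054]
190 110 [0.7101 0.1835 0.0002]
193 168 [ 0.5424  0.1697 -0.0023]
118 172 [0.5242 0.3824 0.0075]
[ 0.4105 -0.009   0.085 ]
[ 0.677  -0.0412  0.048 ]
```

```bash
python3 - <<'E' 2>/dev/null
from h import *
np.set_printoptions(linewidth=200,suppress=True,precision=4)
th=np.deg2rad(35)
O=np.array([.549,.277,.177])
for yaw in (5.3,):
  a=np.deg2rad(yaw);sx=np.array([np.cos(a),np.sin(a),0]);sy=np.array([-np.sin(a),np.cos(a),0]);uz=np.array([0,0,1])
  hz=-np.sin(th)*sx+np.cos(th)*uz; hx=np.cos(th)*sx+np.sin(th)*uz
  for n in("top","side"):
    P=np.load(n+"_hs.npy"); L=(P-O)@np.stack([hx,sy,hz],1)
    print(n); 
    for lo in range(-150,15,10):
        q=L[(L[:,2]*1000>=lo)&(L[:,2]*1000<lo+10)]*1000
        if len(q)>3: print(lo,len(q),"x",np.percentile(q[:,0],[3,50,97]).round(),"y",np.percentile(q[:,1],[2,98]).round(), "mid",(np.percentile(q[:,1],[2,98]).mean()).round(1))
    q=L[L[:,2]>-.02]; 
    # x per y slope
    for l,h in((-40,-20),(-20,0),(0,20),(20,40),(40,60)):
        z=L[(L[:,1]*1000>l)&(L[:,1]*1000<h)&(L[:,2]>-.03)]*1000
        print("y",l,h,len(z),"x",np.percentile(z[:,0],[3,97]).round(),"zmax",np.percentile(z[:,2],97).round(1))
E
```

```text
top
-140 10 x [ 7. 14. 18.] y [-62.  51.] mid -5.4
-130 20 x [-9.  9. 27.] y [-63.  56.] mid -3.4
-120 70 x [-18.  27.  33.] y [-63.  70.] mid 3.2
-110 98 x [-21.  25.  32.] y [-63.  72.] mid 4.7
-100 163 x [-18.  16.  27.] y [-62.  72.] mid 4.8
-90 109 x [-16.   7.  17.] y [-61.  73.] mid 6.1
-80 26 x [-36.  -1.  13.] y [-57.  69.] mid 5.7
-70 19 x [-6. 11. 15.] y [-53.  67.] mid 7.0
-60 23 x [-12.  10.  14.] y [-52.  66.] mid 6.7
-50 24 x [-12.   1.  14.] y [-50.  61.] mid 5.6
-40 33 x [-14.   4.  14.] y [-47.  57.] mid 5.0
-30 42 x [-12.   2.  14.] y [-43.  56.] mid 6.7
-20 65 x [-12.   1.  14.] y [-38.  52.] mid 7.4
-10 137 x [-11.   4.  14.] y [-29.  45.] mid 7.9
0 145 x [-11.   1.  13.] y [-15.  31.] mid 7.7
y -40 -20 96 x [-12.  12.] zmax -5.0
y -20 0 89 x [-11.  13.] zmax 7.2
y 0 20 83 x [-11.  14.] zmax 6.6
y 20 40 66 x [-10.  14.] zmax 4.5
y 40 60 46 x [-11.  15.] zmax -6.1
side
-140 12 x [ 4. 12. 23.] y [-33.  81.] mid 23.8
-130 26 x [-4.  7. 27.] y [-34.  83.] mid 24.6
-120 31 x [-2.  7. 29.] y [-33.  83.] mid 25.1
-110 39 x [-38.   6.  25.] y [-67.  83.] mid 7.9
-100 67 x [-38.   7.  27.] y [-41.  80.] mid 19.7
-90 62 x [-10.  -1.  19.] y [-47.  80.] mid 16.7
-80 21 x [-14.  -9.  11.] y [-48.  73.] mid 12.7
-70 21 x [-13.  -8.  13.] y [-47.  75.] mid 13.9
-60 29 x [-13.  -5.  11.] y [-45.  73.] mid 13.9
-50 32 x [-12.  -1.  10.] y [-42.  69.] mid 13.5
-40 36 x [-13.  -2.  11.] y [-38.  67.] mid 14.4
-30 43 x [-13.   1.  11.] y [-34.  62.] mid 14.0
-20 65 x [-13.  -3.  10.] y [-32.  57.] mid 12.3
-10 128 x [-13.  -1.  11.] y [-27.  48.] mid 10.6
0 140 x [-13.  -2.  10.] y [-10.  35.] mid 12.8
y -40 -20 29 x [-14.  10.] zmax -4.9
y -20 0 59 x [-13.  10.] zmax 7.1
y 0 20 75 x [-13.  11.] zmax 6.2
y 20 40 91 x [-13.  11.] zmax 6.4
y 40 60 114 x [-13.  11.] zmax -2.2
```

```bash
cat >> h.py <<'E'
from scipy.spatial.transform import Rotation as R, Slerp
def plan(p0,r0,p1,R1,step=.045,deg=8,rd=3):
    """rows (tool-frame shift m, turn deg) p0,r0 rotvec -> p1,R1 matrix"""
    A=R.from_rotvec(r0);B=R.from_matrix(R1);p0=np.array(p0);p1=np.array(p1)
    ang=np.rad2deg((A.inv()*B).magnitude());n=int(max(np.ceil(np.linalg.norm(p1-p0)/step),np.ceil(ang/deg),1))
    S=Slerp([0,1],R.concatenate([A,B]));rows=[];p=p0.copy();r=A
    for i in range(1,n+1):
        f=i/n;t=p0+f*(p1-p0);q=S(f)
        dp=r.inv().apply(t-p).round(rd);dr=np.rad2deg((r.inv()*q).as_rotvec()).round(1)
        rows.append([dp.tolist(),dr.tolist()]); p=p+r.apply(dp); r=r*R.from_rotvec(np.deg2rad(dr))
    return rows
def show(rows):
    import json
    for i in range(0,len(rows),5): print(json.dumps(rows[i:i+5]))
def headR(yaw,tilt):  # tool x=-hz, y=hx of headset, heading yaw, tilted
    a=np.deg2rad(yaw);t=np.deg2rad(tilt);sx=np.array([np.cos(a),np.sin(a),0]);uz=np.array([0,0,1.])
    hz=-np.sin(t)*sx+np.cos(t)*uz;hx=np.cos(t)*sx+np.sin(t)*uz
    return np.stack([-hz,hx,np.cross(-hz,hx)],1)
E
python3 - <<'E'
from h import *
from rig import arm
s=arm.get_state();p=s["tool_pos"];r=s["orientation"]
up=p+[0,0,.17]
show(plan(p,r,up,R.from_rotvec(r).as_matrix()))
Rg=headR(5.3,35); c=np.array([.5475,.286,.178]); pre=c+(-Rg[:,0])*.12
print(pre); show(plan(up,r,pre+[0,0,.06],Rg))
E
```

```text
[[[-0.042, -0.0, -0.0], [0.0, 0.0, 0.0]], [[-0.043, -0.0, -0.0], [0.0, 0.0, 0.0]], [[-0.042, -0.0, -0.0], [0.0, 0.0, 0.0]], [[-0.043, -0.0, -0.0], [0.0, 0.0, 0.0]]]
[0.47896509 0.27964221 0.27629825]
[[[0.002, -0.036, -0.026], [-3.6, 1.1, 1.4]], [[0.002, -0.034, -0.028], [-3.6, 1.2, 1.4]], [[0.001, -0.032, -0.03], [-3.6, 1.1, 1.4]], [[0.001, -0.031, -0.031], [-3.6, 1.1, 1.4]], [[0.002, -0.028, -0.034], [-3.6, 1.2, 1.4]]]
[[[0.001, -0.026, -0.036], [-3.6, 1.1, 1.4]], [[0.001, -0.025, -0.036], [-3.6, 1.1, 1.4]], [[0.002, -0.021, -0.039], [-3.6, 1.2, 1.4]], [[0.001, -0.019, -0.039], [-3.6, 1.1, 1.4]], [[0.003, -0.017, -0.041], [-3.6, 1.1, 1.4]]]
[[[0.002, -0.015, -0.042], [-3.6, 1.2, 1.4]], [[0.003, -0.011, -0.042], [-3.6, 1.1, 1.4]], [[0.004, -0.009, -0.043], [-3.6, 1.1, 1.4]], [[0.004, -0.007, -0.044], [-3.6, 1.2, 1.4]], [[0.005, -0.004, -0.043], [-3.6, 1.1, 1.4]]]
[[[0.006, -0.001, -0.044], [-3.6, 1.1, 1.4]], [[0.007, 0.001, -0.044], [-3.6, 1.2, 1.4]], [[0.008, 0.004, -0.043], [-3.6, 1.1, 1.4]], [[0.008, 0.007, -0.043], [-3.6, 1.2, 1.4]], [[0.01, 0.008, -0.042], [-3.6, 1.1, 1.4]]]
[[[0.011, 0.012, -0.041], [-3.6, 1.1, 1.4]]]
```

Emit:
{"api": "servo_tool", "payload": {
  "moves": [
    [[-0.042, 0, 0], [0, 0, 0]],
    [[-0.043, 0, 0], [0, 0, 0]],
    [[-0.042, 0, 0], [0, 0, 0]],
    [[-0.043, 0, 0], [0, 0, 0]]
  ],
  "hand": 1
}}

```text
time_s: 0.6
tool_pos: [0.1833, -0.5971, 0.379]
orientation: [2.061, 0.31, -2.062]
contact_force: [0.4, -0.7, -0.4]
grip_width: 0.999
```

Emit:
{"api": "servo_tool", "payload": {
  "moves": [
    [[0.002, -0.036, -0.026], [-3.6, 1.1, 1.4]],
    [[0.002, -0.034, -0.028], [-3.6, 1.2, 1.4]],
    [[0.001, -0.032, -0.03], [-3.6, 1.1, 1.4]],
    [[0.001, -0.031, -0.031], [-3.6, 1.1, 1.4]],
    [[0.002, -0.028, -0.034], [-3.6, 1.2, 1.4]]
  ]
}}

```text
time_s: 1.23
tool_pos: [0.254, -0.3875, 0.3674]
orientation: [1.941, 0.478, -1.717]
contact_force: [-0.2, 0.2, 0.7]
grip_width: 1.0
```

Emit:
{"api": "servo_tool", "payload": {
  "moves": [
    [[0.001, -0.026, -0.036], [-3.6, 1.1, 1.4]],
    [[0.001, -0.025, -0.036], [-3.6, 1.1, 1.4]],
    [[0.002, -0.021, -0.039], [-3.6, 1.2, 1.4]],
    [[0.001, -0.019, -0.039], [-3.6, 1.1, 1.4]],
    [[0.003, -0.017, -0.041], [-3.6, 1.1, 1.4]]
  ]
}}

```text
time_s: 1.85
tool_pos: [0.3244, -0.1791, 0.3576]
orientation: [1.792, 0.611, -1.383]
contact_force: [0.5, -0.3, -0.3]
grip_width: 1.0
```

Emit:
{"api": "servo_tool", "payload": {
  "moves": [
    [[0.002, -0.015, -0.042], [-3.6, 1.2, 1.4]],
    [[0.003, -0.011, -0.042], [-3.6, 1.1, 1.4]],
    [[0.004, -0.009, -0.043], [-3.6, 1.1, 1.4]],
    [[0.004, -0.007, -0.044], [-3.6, 1.2, 1.4]],
    [[0.005, -0.004, -0.043], [-3.6, 1.1, 1.4]]
  ]
}}

```text
time_s: 2.48
tool_pos: [0.3941, 0.0301, 0.3482]
orientation: [1.622, 0.717, -1.055]
contact_force: [1.1, 0.5, -0.4]
grip_width: 0.998
```

Emit:
{"api": "servo_tool", "payload": {
  "moves": [
    [[0.006, -0.001, -0.044], [-3.6, 1.1, 1.4]],
    [[0.007, 0.001, -0.044], [-3.6, 1.2, 1.4]],
    [[0.008, 0.004, -0.043], [-3.6, 1.1, 1.4]],
    [[0.008, 0.007, -0.043], [-3.6, 1.2, 1.4]],
    [[0.01, 0.008, -0.042], [-3.6, 1.1, 1.4]]
  ]
}}

```text
time_s: 3.1
tool_pos: [0.4647, 0.2394, 0.3376]
orientation: [1.432, 0.796, -0.737]
contact_force: [0.7, 0.0, 0.5]
grip_width: 1.0
```

```bash
python3 - <<'E'
from h import *
from rig import arm,optics
s=arm.get_state();p=s["tool_pos"];r=s["orientation"]
print(s["time_s"],p,r,s["joint_pos"].round(2))
Rg=headR(5.3,35); c=np.array([.5475,.286,.178]); z=-Rg[:,0]
pre=c+z*.07
show(plan(p,r,pre,Rg))
show(plan(pre,R.from_matrix(Rg).as_rotvec(),c-z*.01,Rg,step=.025))
for n in("side","top"):
    o=optics.capture(n); cv2.imwrite(f"pics/{n}1.png",o["img"])
E
```

```text
3.1 [0.46473917 0.23944551 0.33761658] [ 1.43185098  0.79646831 -0.73731685] [ 0.71 -0.18  2.07 -0.48  0.82  0.93]
[[[0.037, -0.007, -0.013], [-1.2, 0.4, 0.4]], [[0.037, -0.007, -0.013], [-1.1, 0.3, 0.5]], [[0.036, -0.006, -0.013], [-1.2, 0.4, 0.4]]]
[[[0.02, 0.0, 0.0], [0.0, 0.0, 0.0]], [[0.02, 0.0, -0.0], [0.0, 0.0, 0.0]], [[0.02, 0.0, -0.0], [0.0, 0.0, 0.0]], [[0.02, 0.0, -0.0], [0.0, 0.0, 0.0]]]
```

View pics/side1.png

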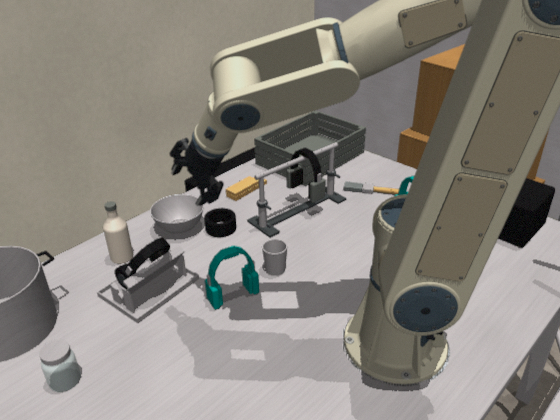

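The side view now shows the gripper at (205,170), tilted towards the stand. The headset is untouched at (150,260), and the whole rail is visible from (262,178) to (335,148). I'll approach along the band axis.

Emit:
{"api": "servo_tool", "payload": {
  "moves": [
    [[0.037, -0.007, -0.013], [-1.2, 0.4, 0.4]],
    [[0.037, -0.007, -0.013], [-1.1, 0.3, 0.5]],
    [[0.036, -0.006, -0.013], [-1.2, 0.4, 0.4]],
    [[0, 0, 0], [0, 0, 0]]
  ]
}}

```text
time_s: 3.7
tool_pos: [0.5068, 0.2788, 0.2331]
orientation: [1.39, 0.81, -0.685]
contact_force: [0.1, 0.2, 0.2]
grip_width: 0.996
```

```bash
python3 - <<'E'
from h import *
from rig import arm,optics
s=arm.get_state();p=s["tool_pos"];r=s["orientation"]
print(s["time_s"],p,r,s["joint_pos"].round(2))
Rg=headR(5.3,35); c=np.array([.5475,.286,.178]); z=-Rg[:,0]
show(plan(p,r,c-z*.01,Rg,step=.025))
k=4
for n,b in(("side",(90,180,230,310)),("top",(90,90,220,210))):
    o=optics.capture(n); cv2.imwrite(f"pics/{n}2.png",cv2.resize(o["img"][b[1]:b[3],b[0]:b[2]],None,fx=k,fy=k))
E
```

```text
3.7 [0.50676871 0.27879399 0.23308562] [ 1.39035344  0.80992103 -0.68503678] [ 0.71  0.04  2.13 -0.68  0.57  1.13]
[[[0.02, 0.001, -0.001], [-0.0, 0.1, 0.1]], [[0.019, 0.0, -0.001], [-0.0, 0.0, 0.1]], [[0.02, 0.001, -0.001], [-0.0, 0.1, 0.0]], [[0.02, 0.0, -0.001], [-0.0, 0.1, 0.1]]]
```

View pics/side2.png

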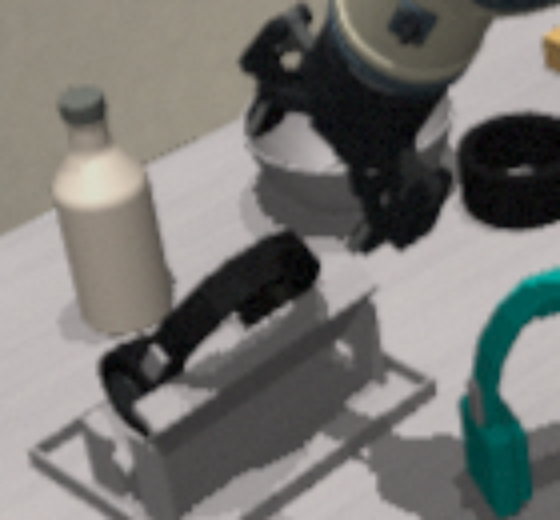

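View pics/top2.png

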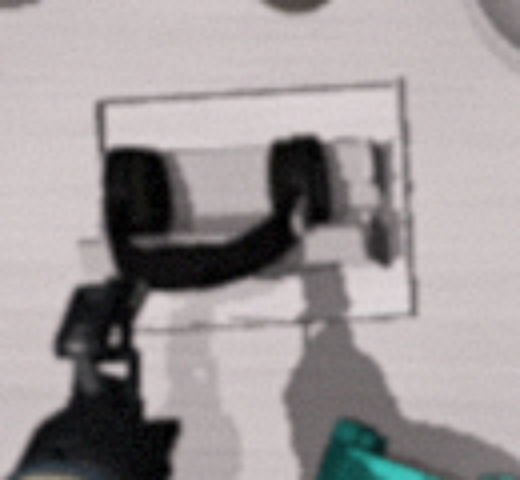

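```bash
python3 - <<'E' 2>/dev/null
from h import *
from rig import arm,optics
np.set_printoptions(suppress=True,linewidth=200)
s=arm.get_state();p=s["tool_pos"];M=R.from_rotvec(s["orientation"]).as_matrix()
for n in("side","top"):
    o=optics.capture(n);W=pts(o);L=(W-p)@M*1000
    g=o["img"].max(-1)
    m=(np.abs(L[...,1])<75)&(np.abs(L[...,2])<60)&(L[...,0]<15)&(L[...,0]>-110)&(g<90)
    print(n)
    for lo in range(-110,20,10):
        q=L[m&(L[...,0]>=lo)&(L[...,0]<lo+10)]
        if len(q)>3: print(lo,len(q),"y",np.percentile(q[:,1],[3,50,97]).round(),"z",np.percentile(q[:,2],[3,50,97]).round())
E
```

```text
side
-110 130 y [-70. -32.  66.] z [-19. -13.   8.]
-100 108 y [-72. -31.  69.] z [-18. -10.   8.]
-90 128 y [-72. -41.  68.] z [-15.  -8.   7.]
-80 19 y [-55. -43.  57.] z [-16. -12.  -8.]
-70 33 y [-55. -42.  54.] z [-13. -10.  -3.]
-60 35 y [-55.  44.  54.] z [-13.  -9.   5.]
-50 29 y [-54.  43.  47.] z [-13.  -9.   7.]
-40 5 y [-47.  44.  46.] z [-11.  -6.  -4.]
top
-110 66 y [-68.  39.  73.] z [-10.  10.  15.]
-100 77 y [-68.  66.  74.] z [-10.   5.  11.]
-90 42 y [-69.  51.  73.] z [-8. 10. 12.]
-80 11 y [-47.  45.  54.] z [ 6. 10. 11.]
-70 21 y [-47.  45.  57.] z [3. 6. 9.]
-60 29 y [-48. -41.  57.] z [-2.  6.  9.]
-50 30 y [-46. -42.  56.] z [-7.  4.  9.]
-40 4 y [-35.  48.  48.] z [4. 5. 8.]
```

```bash
python3 - <<'E' 2>/dev/null
from h import *
from rig import arm,optics
np.set_printoptions(suppress=True,linewidth=200)
s=arm.get_state();p=s["tool_pos"];M=R.from_rotvec(s["orientation"]).as_matrix()
for n in("side","top"):
    o=optics.capture(n);W=pts(o);L=(W-p)@M*1000
    m=(np.abs(L[...,1])<75)&(np.abs(L[...,2])<30)&(L[...,0]<40)&(L[...,0]>-60)
    print(n)
    for lo in range(-60,40,5):
        q=L[m&(L[...,0]>=lo)&(L[...,0]<lo+5)]
        if len(q)>1: print(lo,len(q),"y",np.percentile(q[:,1],[3,50,97]).round(),"z",np.percentile(q[:,2],[3,50,97]).round())
    cv2.imwrite(f"pics/{n}3.png",cv2.resize(o["img"][170:260,150:230] if n=="side" else o["img"][140:200,90:150],None,fx=7,fy=7,interpolation=cv2.INTER_CUBIC))
E
```

```text
side
-60 17 y [-55. -43.  56.] z [-13.  -8.   2.]
-55 16 y [-55.   0.  56.] z [-13. -10.   5.]
-50 20 y [-52.  44.  51.] z [-14.  -8.   9.]
-45 15 y [-52.  44.  56.] z [-14.  -8.   3.]
-40 5 y [44. 45. 47.] z [-12.  -6.   2.]
top
-60 17 y [-50.  48.  56.] z [1. 6. 9.]
-55 15 y [-45.  42.  56.] z [-5.  5. 10.]
-50 24 y [-49. -42.  56.] z [-6.  5. 10.]
-45 15 y [-44. -42.  50.] z [-9.  2.  9.]
-40 7 y [-44. -43.  48.] z [-8.  3.  8.]
```

View pics/side3.png

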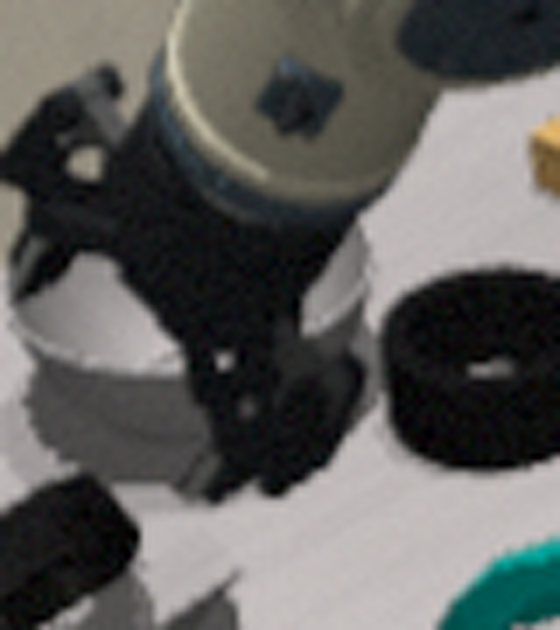

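```bash
python3 - <<'E' 2>/dev/null
from h import *
np.set_printoptions(suppress=True,linewidth=200)
p=np.array([.1833,-.5971,.2074]);M=R.from_rotvec([2.06161541,0.31060026,-2.0619471]).as_matrix()
for n in("side","top"):
    o=load(n+"0");W=pts(o);L=(W-p)@M*1000
    m=(np.abs(L[...,1])<75)&(np.abs(L[...,2])<30)&(L[...,0]<40)&(L[...,0]>-120)
    print(n)
    for lo in range(-120,40,5):
        q=L[m&(L[...,0]>=lo)&(L[...,0]<lo+5)]
        if len(q)>1: print(lo,len(q),"y",np.percentile(q[:,1],[3,50,97]).round(),"z",np.percentile(q[:,2],[3,50,97]).round())
cv2.imwrite("pics/s0g.png",cv2.resize(load("side0")["img"][60:170,430:510],None,fx=5,fy=5,interpolation=cv2.INTER_CUBIC))
E
```

```text
side
-120 19 y [-73. -67.  -5.] z [-13.   7.  18.]
-115 21 y [-74. -69.  15.] z [-14.   4.  15.]
-110 19 y [-73. -42.  41.] z [-14.  10.  16.]
-105 11 y [-73. -62. -35.] z [-13.   9.  13.]
-100 11 y [-73. -48.  15.] z [-11.   9.  15.]
-95 13 y [-73. -68. -39.] z [-13.   3.  12.]
-90 17 y [-73. -70. -42.] z [-12.  -3.  12.]
-85 8 y [-74. -70.  51.] z [-9.  4. 11.]
-80 3 y [-56.  37.  42.] z [ 1.  9. 11.]
-75 8 y [-60. -56. -52.] z [-8. -3.  7.]
-70 13 y [-64. -54.  12.] z [-12.  -1.   9.]
-65 13 y [-60. -52.   8.] z [-10.  -0.   9.]
-60 16 y [-61. -54.  39.] z [-10.   0.   9.]
-55 18 y [-61. -50.  44.] z [-12.   2.   9.]
-50 15 y [-60. -51.  45.] z [-12.   1.   8.]
-45 17 y [-57. -50.  45.] z [-11.   2.   9.]
-40 6 y [-55. -47.  44.] z [-7.  1.  8.]
top
-120 36 y [-72. -30.  65.] z [-21. -13.   8.]
-115 32 y [-73. -63.  65.] z [-19. -13.   9.]
-110 35 y [-74. -41.  59.] z [-17. -12.  16.]
-105 45 y [-74. -41.  65.] z [-18. -11.  16.]
-100 35 y [-75. -43.  68.] z [-17. -11.   8.]
-95 38 y [-74. -67.  67.] z [-15.  -6.   7.]
-90 40 y [-75. -49.  67.] z [-14.  -9.   5.]
-85 18 y [-56. -41.  60.] z [-15. -13.  -7.]
-80 5 y [-56. -54.  42.] z [-14. -12.  -8.]
-75 2 y [46. 48. 49.] z [-13. -13. -12.]
-70 8 y [-56.  -3.  46.] z [-13. -12.  -9.]
-65 7 y [-58. -49.  30.] z [-12. -11.  -8.]
-60 10 y [-57.  -4.  46.] z [-14. -10.  -7.]
-55 7 y [-55. -44.  53.] z [-13.  -9.  -8.]
-50 12 y [-57. -50.  45.] z [-13. -10.  -7.]
-45 6 y [-54.  42.  45.] z [-12. -12.  -8.]
-40 5 y [-50.  41.  42.] z [-10.  -8.  -5.]
```

View pics/s0g.png

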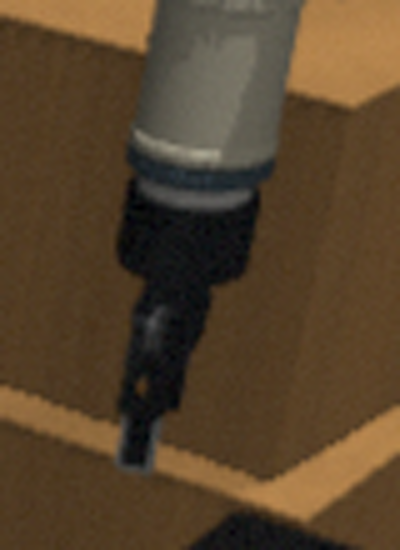

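```bash
python3 - <<'E' 2>/dev/null
from h import *
p=np.array([.1833,-.5971,.2074]);M=R.from_rotvec([2.06161541,0.31060026,-2.0619471]).as_matrix()
o=load("side0")
for x in(0,-13,-24,-37):
  for y in(-43,43):
    w=p+M@np.array([x,y,0])/1000;c=o["T"][:3,:3].T@(w-o["T"][:3,3]);q=o["mtx"]@c/c[2];print(x,y,q[:2].round(1),c[2].round(3))
print(o["depth"][140:165:2,450:470:2].round(2))
E
```

```text
0 -43 [454.9 163.3] 1.624
0 43 [460.1 151.5] 1.689
-13 -43 [455.6 159.5] 1.617
-13 43 [460.8 147.8] 1.681
-24 -43 [456.2 156.3] 1.611
-24 43 [461.4 144.7] 1.675
-37 -43 [456.9 152.4] 1.604
-37 43 [462.1 140.9] 1.668
[[2.37 2.35 1.55 1.56 1.56 1.55 1.55 1.66 2.31 2.29]
 [2.38 2.38 1.56 1.56 1.56 1.55 1.55 2.33 2.33 2.32]
 [2.38 2.38 1.59 1.57 1.57 1.58 2.36 2.34 2.33 2.31]
 [2.37 2.37 1.59 1.57 1.58 1.58 2.34 2.34 2.33 2.32]
 [2.34 2.35 1.59 1.58 1.58 1.58 2.36 2.34 2.33 2.31]
 [2.35 2.33 1.59 1.59 1.59 1.59 2.33 2.34 2.33 2.33]
 [2.34 2.34 1.6  1.59 1.58 1.59 2.3  2.31 2.32 2.31]
 [2.35 2.34 2.34 2.32 2.31 2.31 2.3  2.31 2.3  2.31]
 [2.35 2.35 2.35 2.33 2.32 2.32 2.31 2.3  2.3  2.3 ]
 [2.35 2.35 2.34 2.34 2.31 2.32 2.32 2.31 2.3  2.29]
 [2.36 2.36 2.34 2.33 2.32 2.32 2.31 2.29 2.3  2.29]
 [2.36 2.35 2.35 2.34 2.33 2.33 2.31 2.32 2.31 2.3 ]
 [2.37 2.35 2.37 2.33 2.33 2.34 2.33 2.31 2.3  2.3 ]]
```

Both cameras put the open fingertips about 37 mm behind the nominal TCP, where I expected 13 mm. I'll close the gripper in free air to find where the tips stand at about 30 mm opening and fully shut.

Emit:
{"api": "servo_tool", "payload": {
  "moves": [
    [[0, 0, 0], [0, 0, 0]],
    [[0, 0, 0], [0, 0, 0]],
    [[0, 0, 0], [0, 0, 0]],
    [[0, 0, 0], [0, 0, 0]]
  ],
  "hand": -0.3
}}

```text
time_s: 4.5
tool_pos: [0.5077, 0.2802, 0.236]
orientation: [1.394, 0.809, -0.68]
contact_force: [-0.3, 0.6, 0.2]
grip_width: 0.351
```

```bash
cat > tip.py <<'E'
from h import *
from rig import arm,optics
import sys
np.set_printoptions(suppress=True,linewidth=200)
s=arm.get_state();p=s["tool_pos"];M=R.from_rotvec(s["orientation"]).as_matrix()
print(s["time_s"],s["grip_width"])
for n in("side","top"):
    o=optics.capture(n);W=pts(o);L=(W-p)@M*1000
    m=(np.abs(L[...,1])<75)&(np.abs(L[...,2])<30)&(L[...,0]<40)&(L[...,0]>-60)
    print(n)
    for lo in range(-60,40,5):
        q=L[m&(L[...,0]>=lo)&(L[...,0]<lo+5)]
        if len(q)>1: print(lo,len(q),"y",np.percentile(q[:,1],[3,50,97]).round(),"z",np.percentile(q[:,2],[3,50,97]).round())
E
python3 tip.py 2>/dev/null
```

```text
4.5 0.3505155414579519
side
-60 20 y [-27.  16.  24.] z [-14.  -8.   9.]
-55 17 y [-28.  16.  24.] z [-14. -10.   1.]
-50 16 y [-27. -17.  22.] z [-14.  -8.   4.]
-45 22 y [-27.  16.  29.] z [-14.  -8.   9.]
-40 16 y [-27. -17.  27.] z [-14.  -9.   5.]
-35 19 y [-24.  16.  27.] z [-14. -10.   5.]
-30 7 y [-21.  16.  19.] z [-12.  -8.   5.]
-25 3 y [16. 17. 17.] z [-10.   1.   5.]
top
-60 12 y [-21. -16.  26.] z [2. 6. 9.]
-55 10 y [-23. -16.  27.] z [ 1.  6. 10.]
-50 16 y [-21.  18.  30.] z [ 3.  7. 10.]
-45 11 y [-18. -15.  27.] z [-1.  6. 10.]
-40 16 y [-17.  18.  29.] z [-1.  6. 10.]
-35 15 y [-20.  20.  28.] z [-5.  5. 10.]
-30 13 y [-17. -15.  21.] z [-5.  3.  9.]
-25 3 y [-16. -16. -15.] z [-6.  1.  3.]
```

Emit:
{"api": "servo_tool", "payload": {
  "moves": [
    [[0, 0, 0], [0, 0, 0]],
    [[0, 0, 0], [0, 0, 0]],
    [[0, 0, 0], [0, 0, 0]]
  ],
  "hand": -1
}}

```text
time_s: 4.97
tool_pos: [0.5077, 0.2802, 0.236]
orientation: [1.394, 0.809, -0.68]
contact_force: [-0.0, 0.3, -0.3]
grip_width: -0.004
```

```bash
python3 tip.py 2>/dev/null
```

```text
4.975 -0.003783310558416671
side
-60 9 y [-12.   1.   6.] z [-14. -12.  -6.]
-55 12 y [-13.  -5.  10.] z [-13.  -9.  -5.]
-50 16 y [-12.  -1.  14.] z [-13. -10.  -2.]
-45 18 y [-13.  -5.  12.] z [-14. -10.   1.]
-40 8 y [-11.  -1.  13.] z [-14. -10.  -7.]
-35 13 y [-11.  -4.  12.] z [-13.  -8.  -1.]
-30 5 y [-5.  0.  5.] z [-13. -11.  -8.]
-25 2 y [-5. -0.  4.] z [-11. -10. -10.]
top
-60 3 y [-4. -3.  1.] z [ 9.  9. 10.]
-55 6 y [-5.  2.  5.] z [ 7.  9. 10.]
-50 8 y [-1.  6. 13.] z [ 4.  6. 10.]
-45 11 y [-11.   5.  13.] z [ 3.  8. 10.]
-40 8 y [-3.  6. 13.] z [3. 6. 9.]
-35 12 y [-5.  6. 12.] z [-2.  8. 10.]
-30 4 y [-3.  6.  7.] z [6. 8. 9.]
```

```bash
python3 - <<'E'
from h import *
from rig import arm,optics
s=arm.get_state();p=s["tool_pos"];r=s["orientation"]
Rg=headR(5.3,35); c=np.array([.5475,.286,.178]); z=-Rg[:,0]
show(plan(p,r,c-z*.012,Rg,step=.021))
E
```

```text
[[[0.021, -0.0, -0.001], [-0.0, 0.0, 0.0]], [[0.02, -0.0, -0.0], [-0.1, 0.0, 0.0]], [[0.021, -0.0, -0.001], [0.0, 0.1, 0.0]], [[0.021, -0.0, -0.0], [-0.0, -0.0, 0.1]]]
```

Emit:
{"api": "servo_tool", "payload": {
  "moves": [
    [[0, 0, 0], [0, 0, 0]],
    [[0, 0, 0], [0, 0, 0]],
    [[0, 0, 0], [0, 0, 0]],
    [[0, 0, 0], [0, 0, 0]]
  ],
  "hand": 1
}}

```text
time_s: 5.58
tool_pos: [0.5077, 0.2802, 0.236]
orientation: [1.394, 0.809, -0.68]
contact_force: [0.7, -0.1, -0.4]
grip_width: 0.847
```

Emit:
{"api": "servo_tool", "payload": {
  "moves": [
    [[0.021, 0, -0.001], [0, 0, 0]],
    [[0.02, 0, 0], [-0.1, 0, 0]],
    [[0.021, 0, -0.001], [0, 0.1, 0]],
    [[0.021, 0, 0], [0, 0, 0.1]],
    [[0, 0, 0], [0, 0, 0]]
  ]
}}

```text
time_s: 6.2
tool_pos: [0.5547, 0.286, 0.1666]
orientation: [1.393, 0.81, -0.679]
contact_force: [-0.7, -0.6, 0.5]
grip_width: 1.002
```

Emit:
{"api": "servo_tool", "payload": {
  "moves": [
    [[0, 0, 0], [0, 0, 0]],
    [[0, 0, 0], [0, 0, 0]],
    [[0, 0, 0], [0, 0, 0]],
    [[0, 0, 0], [0, 0, 0]],
    [[0, 0, 0], [0, 0, 0]]
  ],
  "hand": -1,
  "newtons": 20
}}

```text
time_s: 6.82
tool_pos: [0.5549, 0.2866, 0.1681]
orientation: [1.394, 0.809, -0.676]
contact_force: [0.0, 0.2, 0.1]
grip_width: 0.001
```

```bash
python3 - <<'E'
from h import *
from rig import arm,optics
s=arm.get_state();print(s["tool_pos"],s["grip_width"])
k=6
for n,b in(("side",(100,200,220,295)),("top",(90,100,200,190))):
    o=optics.capture(n); cv2.imwrite(f"pics/{n}5.png",cv2.resize(o["img"][b[1]:b[3],b[0]:b[2]],None,fx=k,fy=k))
E
```

```text
[0.55485154 0.28660581 0.16813868] 0.0007675323276262962
```

View pics/side5.png

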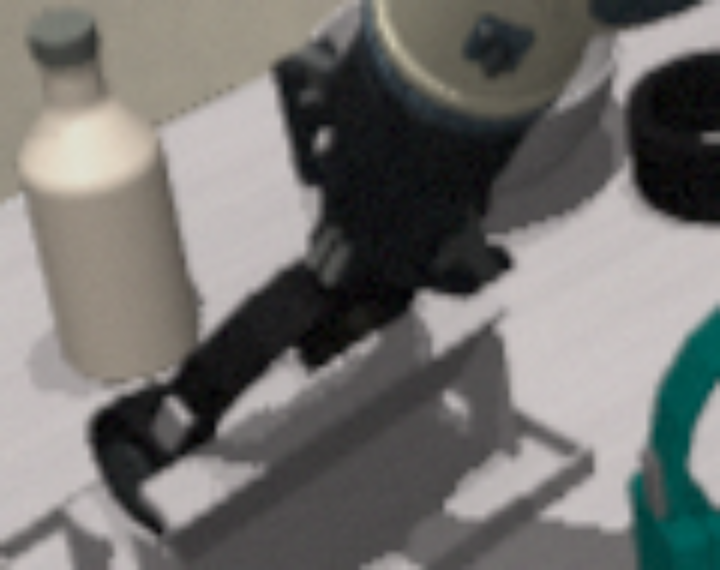

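View pics/top5.png

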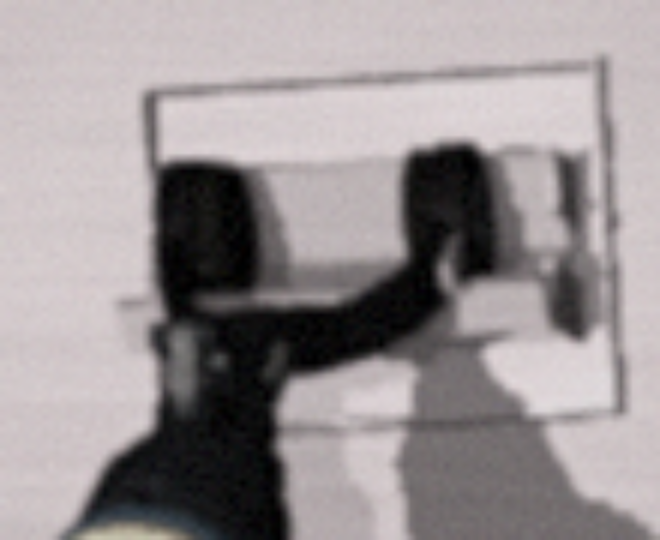

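The fingers shut just above the band at side-crop (330,250), with grip_width at 0. So the true tips are about 23 mm behind the reported TCP, as the cameras said. I'll reopen, advance 22 mm and grip.

Emit:
{"api": "servo_tool", "payload": {
  "moves": [
    [[-0.015, 0, 0], [0, 0, 0]],
    [[-0.005, 0, 0], [0, 0, 0]],
    [[0, 0, 0], [0, 0, 0]],
    [[0, 0, 0], [0, 0, 0]],
    [[0, 0, 0], [0, 0, 0]]
  ],
  "hand": 1
}}

```text
time_s: 7.55
tool_pos: [0.5435, 0.2854, 0.184]
orientation: [1.394, 0.809, -0.677]
contact_force: [-0.5, 0.4, 0.2]
grip_width: 1.0
```

Emit:
{"api": "servo_tool", "payload": {
  "moves": [
    [[0.015, 0, 0], [0, 0, 0]],
    [[0.015, 0, 0], [0, 0, 0]],
    [[0.012, 0, 0], [0, 0, 0]],
    [[0, 0, 0], [0, 0, 0]],
    [[0, 0, 0], [0, 0, 0]]
  ]
}}

```text
time_s: 8.18
tool_pos: [0.5674, 0.2877, 0.15]
orientation: [1.394, 0.809, -0.677]
contact_force: [0.4, 0.7, -1.0]
grip_width: 0.998
```

Emit:
{"api": "servo_tool", "payload": {
  "moves": [
    [[0, 0, 0], [0, 0, 0]],
    [[0, 0, 0], [0, 0, 0]],
    [[0, 0, 0], [0, 0, 0]],
    [[0, 0, 0], [0, 0, 0]],
    [[0, 0, 0], [0, 0, 0]]
  ],
  "hand": -1,
  "newtons": 50
}}

```text
time_s: 8.8
tool_pos: [0.5674, 0.2878, 0.1504]
orientation: [1.395, 0.809, -0.676]
contact_force: [-4.0, 0.0, 5.5]
grip_width: 0.316
```

```bash
python3 - <<'E'
from h import *
from rig import arm,optics
s=arm.get_state();print(s["tool_pos"],s["grip_width"],s["contact_force"])
k=6
for n,b in(("side",(100,200,220,295)),("top",(90,100,200,190))):
    o=optics.capture(n); cv2.imwrite(f"pics/{n}6.png",cv2.resize(o["img"][b[1]:b[3],b[0]:b[2]],None,fx=k,fy=k))
E
```

```text
[0.56736875 0.28779573 0.15036214] 0.31649027775504696 [-4.02463862  0.04129259  5.51285972]
```

View pics/side6.png

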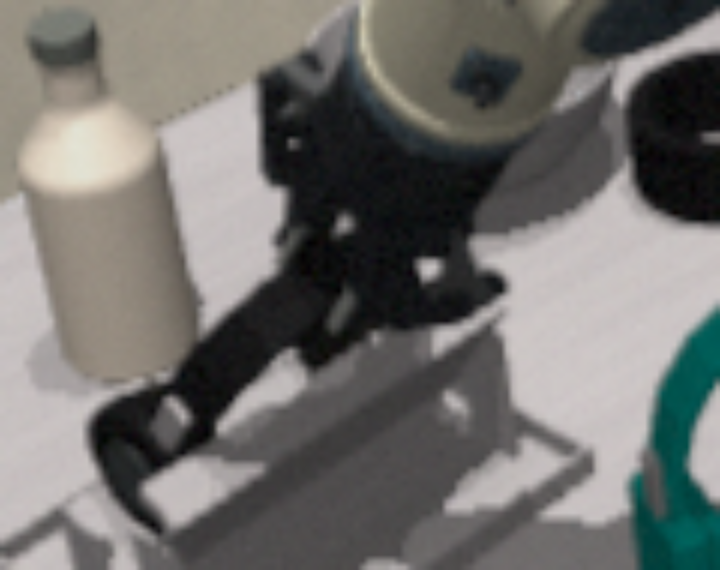

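The band is held at 27 mm width. Next I'll lift straight up.

Emit:
{"api": "servo_tool", "payload": {
  "moves": [
    [[-0.008, 0.006, 0], [0, 0, 0]],
    [[-0.016, 0.012, 0], [0, 0, 0]],
    [[-0.025, 0.017, 0], [0, 0, 0]],
    [[-0.025, 0.017, 0], [0, 0, 0]],
    [[-0.025, 0.017, 0], [0, 0, 0]]
  ]
}}

```text
time_s: 9.52
tool_pos: [0.5664, 0.2872, 0.2707]
orientation: [1.393, 0.81, -0.678]
contact_force: [0.1, -0.5, -2.7]
grip_width: 0.307
```

```bash
python3 - <<'E'
from h import *
from rig import arm,optics
s=arm.get_state();print(s["time_s"],s["tool_pos"],s["grip_width"],s["contact_force"],s["joint_pos"].round(2))
k=4
for n,b in(("side",(80,140,250,290)),):
    o=optics.capture(n); cv2.imwrite(f"pics/{n}7.png",cv2.resize(o["img"][b[1]:b[3],b[0]:b[2]],None,fx=k,fy=k))
E
```

```text
9.525 [0.56635287 0.28716055 0.2706761 ] 0.3072794514196327 [ 0.07189772 -0.52915486 -2.72334332] [ 0.64  0.07  2.   -0.55  0.6   0.93]
```

View pics/side7.png

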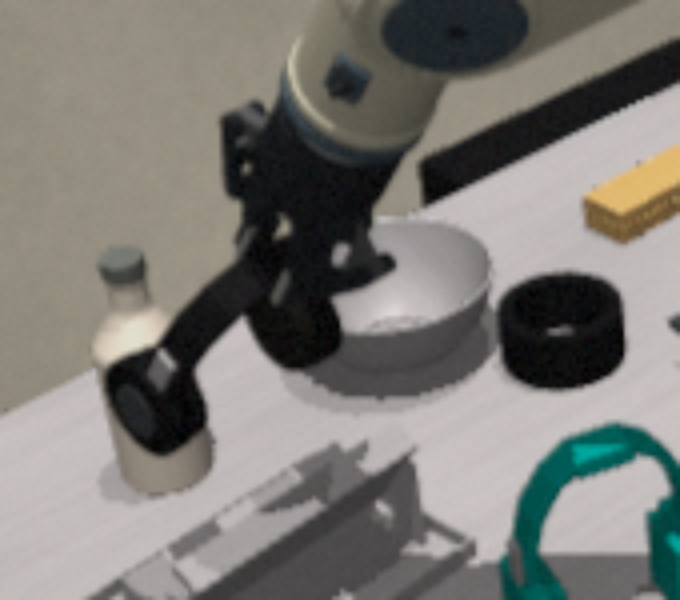

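The headset hangs clear of the stand in the grip, with its near cup at crop (155,400). I'll raise it, bring it upright, and refine the rail from fresh pictures.

```bash
python3 - <<'E' 2>/dev/null
from h import *
from rig import arm,optics
np.set_printoptions(linewidth=200,suppress=True,precision=4)
s=arm.get_state();p=s["tool_pos"];r=s["orientation"]
show(plan(p,r,[.545,.284,.42],headR(5.3,0),step=.045,deg=7))
C={}
for n in("top","side"):
    C[n]=optics.capture(n); np.savez(n+"7.npz",**C[n])
for n in C:
    W=pts(C[n]); g=C[n]["img"].max(-1)
    r={"top":(285,130,435,180),"side":(250,130,350,200)}[n]
    m=np.zeros(g.shape,bool); m[r[1]:r[3],r[0]:r[2]]=1
    m0=m.copy(); m&=(W[...,2]>.17)&(W[...,2]<.215)&(g>80)
    P=W[m]
    for _ in range(5):
        c=P.mean(0);d=np.linalg.svd(P-c)[2][0]; d*=np.sign(d[1])
        e=np.linalg.norm((P-c)-np.outer((P-c)@d,d),axis=1); P=P[e<.011]
    t=(P-c)@d
    e1,e2=c+d*t.min(),c+d*t.max()
    print(n,"rail",len(P),c,d,"mid",(e1+e2)/2,"len",np.ptp(t),"z",np.percentile(P[:,2],[10,50,90,97]))
    n3=np.cross(d,[0,0,1]);
    lat=(P-c)@n3; print(" lat",np.percentile(lat,[3,50,97]))
    m2=m0&(g<60)&(W[...,2]>.12)&(W[...,2]<.23); P2=W[m2]; tt=(P2-(e1+e2)/2)@d
    print(" spare along rail",np.percentile(tt,[2,50,98]), "top z",np.percentile(P2[:,2],98))
cv2.imwrite("pics/top7.png",C["top"]["img"])
E
```

```text
[[[-0.022, 0.011, 0.0], [-0.0, -0.0, -5.9]], [[-0.023, 0.008, 0.001], [0.0, -0.1, -5.8]], [[-0.023, 0.006, 0.0], [-0.0, 0.0, -5.9]], [[-0.025, 0.004, 0.0], [-0.0, -0.0, -5.9]], [[-0.024, 0.001, 0.001], [-0.0, -0.0, -5.9]]]
[[[-0.024, -0.002, 0.0], [-0.0, -0.1, -5.8]]]
top rail 794 [ 0.5657 -0.2773  0.1964] [ 0.1255  0.9921 -0.0009] mid [ 0.5652 -0.2809  0.1964] len 0.3400068975437303 z [0.1925 0.1964 0.2002 0.2019]
 lat [-0.0067 -0.0003  0.0078]
 spare along rail [-0.0461 -0.0302 -0.0109] top z 0.21792199190772493
side rail 378 [ 0.5647 -0.2628  0.1945] [ 0.128   0.9918 -0.0009] mid [ 0.5625 -0.2801  0.1945] len 0.3451051765831946 z [0.1884 0.1953 0.1996 0.201 ]
 lat [-0.0058 -0.0005  0.0083]
 spare along rail [-0.0473 -0.0273 -0.008 ] top z 0.21639994075264019
```

View pics/top7.png

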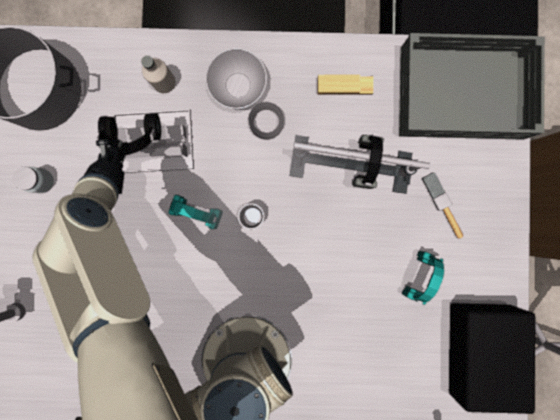

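The top view shows the headset held at (130,130). The rail, with the spare at (370,160), and the cup and roll are all unchanged.

Emit:
{"api": "servo_tool", "payload": {
  "moves": [
    [[-0.022, 0.011, 0], [0, 0, -5.9]],
    [[-0.023, 0.008, 0.001], [0, 0, -5.9]],
    [[-0.023, 0.006, 0], [0, 0, -5.9]],
    [[-0.025, 0.004, 0], [0, 0, -5.9]],
    [[-0.024, 0.001, 0.001], [0, 0, -5.9]]
  ]
}}

```text
time_s: 10.3
tool_pos: [0.5482, 0.2832, 0.3899]
orientation: [1.186, 1.186, -1.074]
contact_force: [0.6, -0.5, -2.9]
grip_width: 0.31
```

Emit:
{"api": "servo_tool", "payload": {
  "moves": [
    [[-0.024, -0.002, 0], [0, 0, -5.8]],
    [[0, 0, 0], [0, 0, 0]]
  ]
}}

```text
time_s: 10.55
tool_pos: [0.5461, 0.2832, 0.4135]
orientation: [1.14, 1.253, -1.146]
contact_force: [0.8, -0.0, -4.1]
grip_width: 0.309
```

```bash
python3 - <<'E'
from h import *
from rig import arm,optics
s=arm.get_state();p=s["tool_pos"];r=s["orientation"]
print(s["time_s"],p,s["grip_width"],s["contact_force"],s["joint_pos"].round(2))
show(plan(p,r,[.5746,-.2091,.42],headR(-97.2,0),step=.04,deg=7))
E
```

```text
10.55 [0.54607399 0.28321348 0.41353262] 0.3089700218184404 [ 7.85762934e-01 -2.73367236e-03 -4.07351571e+00] [0.48 0.22 1.37 0.   1.55 0.39]
[[[-0.0, -0.001, 0.033], [6.8, 0.0, 0.0]], [[-0.001, 0.003, 0.033], [6.9, 0.0, 0.0]], [[-0.0, 0.006, 0.032], [6.8, 0.1, 0.0]], [[-0.001, 0.011, 0.031], [6.8, -0.0, 0.0]], [[-0.0, 0.014, 0.03], [6.8, -0.0, 0.0]]]
[[[-0.001, 0.018, 0.027], [6.9, 0.0, 0.1]], [[0.0, 0.02, 0.026], [6.8, 0.0, -0.0]], [[-0.0, 0.024, 0.023], [6.8, 0.0, -0.0]], [[-0.001, 0.026, 0.02], [6.8, 0.1, -0.0]], [[-0.0, 0.028, 0.016], [6.9, -0.0, -0.0]]]
[[[-0.001, 0.031, 0.013], [6.8, -0.0, -0.0]], [[-0.0, 0.031, 0.01], [6.8, 0.0, 0.0]], [[-0.001, 0.033, 0.006], [6.8, 0.0, 0.0]], [[-0.0, 0.032, 0.002], [6.9, 0.0, 0.0]], [[-0.0, 0.033, -0.003], [6.8, 0.1, 0.0]]]
```

Emit:
{"api": "servo_tool", "payload": {
  "moves": [
    [[0, -0.001, 0.033], [6.8, 0, 0]],
    [[-0.001, 0.003, 0.033], [6.9, 0, 0]],
    [[0, 0.006, 0.032], [6.8, 0, 0]],
    [[-0.001, 0.011, 0.031], [6.8, 0, 0]],
    [[0, 0.014, 0.03], [6.8, 0, 0]]
  ]
}}

```text
time_s: 11.18
tool_pos: [0.5533, 0.1177, 0.4141]
orientation: [1.568, 0.926, -1.577]
contact_force: [0.0, 0.1, -2.7]
grip_width: 0.312
```

Emit:
{"api": "servo_tool", "payload": {
  "moves": [
    [[-0.001, 0.018, 0.027], [6.9, 0, 0]],
    [[0, 0.02, 0.026], [6.8, 0, 0]],
    [[0, 0.024, 0.023], [6.8, 0, 0]],
    [[-0.001, 0.026, 0.02], [6.8, 0.1, 0]],
    [[0, 0.028, 0.016], [6.9, 0, 0]]
  ]
}}

```text
time_s: 11.8
tool_pos: [0.5633, -0.0454, 0.4161]
orientation: [1.958, 0.466, -1.966]
contact_force: [0.3, 0.5, -1.8]
grip_width: 0.312
```

Emit:
{"api": "servo_tool", "payload": {
  "moves": [
    [[-0.001, 0.031, 0.013], [6.8, 0, 0]],
    [[0, 0.031, 0.01], [6.8, 0, 0]],
    [[-0.001, 0.033, 0.006], [6.8, 0, 0]],
    [[0, 0.032, 0.002], [6.9, 0, 0]],
    [[0, 0.033, -0.003], [6.8, 0, 0]]
  ]
}}

```text
time_s: 12.42
tool_pos: [0.5735, -0.2097, 0.4178]
orientation: [-2.15, 0.139, 2.16]
contact_force: [0.2, 1.1, -2.9]
grip_width: 0.311
```

Emit:
{"api": "servo_tool", "payload": {
  "moves": [
    [[0, 0, 0], [0, 0, 0]],
    [[0, 0, 0], [0, 0, 0]],
    [[0, 0, 0], [0, 0, 0]]
  ]
}}

```text
time_s: 12.8
tool_pos: [0.5741, -0.2078, 0.42]
orientation: [-2.154, 0.131, 2.162]
contact_force: [-0.3, -0.0, -3.3]
grip_width: 0.312
```

```bash
python3 - <<'E' 2>/dev/null
from h import *
from rig import arm,optics
np.set_printoptions(linewidth=200,suppress=True,precision=4)
s=arm.get_state();p=s["tool_pos"];r=s["orientation"];M=R.from_rotvec(r).as_matrix()
print(s["time_s"],p,s["grip_width"],s["contact_force"],s["joint_pos"].round(2)); print(M)
a=np.deg2rad(-97.2);hx=np.array([np.cos(a),np.sin(a),0]);hy=np.array([-np.sin(a),np.cos(a),0])
for n in("side","top"):
    o=optics.capture(n); np.savez(n+"8.npz",**o);cv2.imwrite(f"pics/{n}8.png",o["img"])
    W=pts(o);g=o["img"].max(-1);L=np.stack([(W-p)@hx,(W-p)@hy,W[...,2]-p[2]],-1)*1000
    m=(g<60)&(abs(L[...,0])<60)&(abs(L[...,1])<110)&(L[...,2]<60)&(L[...,2]>-135)
    for lo in range(-130,50,15):
        q=L[m&(L[...,2]>=lo)&(L[...,2]<lo+15)]
        if len(q)>4: print(n,lo,len(q),"x",np.percentile(q[:,0],[3,50,97]).round(),"y",np.percentile(q[:,1],[2,98]).round())
E
```

```text
12.8 [ 0.5741 -0.2078  0.42  ] 0.3115624782388355 [-0.3391 -0.0176 -3.3139] [-0.35  0.21  1.37 -0.    1.56  1.34]
[[-0.0035 -0.122  -0.9925]
 [ 0.0009 -0.9925  0.122 ]
 [-1.     -0.0004  0.0036]]
side -130 6 x [-4.  2. 10.] y [-71.  45.]
side -115 121 x [-29.  -6.  23.] y [-75.  55.]
side -100 197 x [-36. -12.  25.] y [-75.  58.]
side -85 216 x [-36. -15.  25.] y [-75.  62.]
side -70 199 x [-33. -16.  18.] y [-74.  63.]
side -55 84 x [-20.  -7.   9.] y [-72.  58.]
side -40 50 x [-17.  -9.   9.] y [-64.  58.]
side -25 78 x [-16.  -4.  10.] y [-65.  55.]
side -10 69 x [-15.  -4.   9.] y [-59.  50.]
side 5 73 x [-18.  -7.  10.] y [-54.  41.]
side 20 102 x [-27. -11.  10.] y [-41.  24.]
side 35 83 x [-30.   1.  23.] y [-24.   9.]
top -100 13 x [-25.   4.  30.] y [-74. -55.]
top -85 71 x [-33.  -8.  29.] y [-74. -44.]
top -70 192 x [-30. -16.  25.] y [-72. -43.]
top -55 42 x [-16.  -9.  11.] y [-71. -43.]
top -40 11 x [-16. -10.  11.] y [-63. -60.]
top -25 39 x [-15.  -3.  10.] y [-61. -56.]
top -10 58 x [-16.  -1.  11.] y [-58. -50.]
top 5 86 x [-15.  -3.  10.] y [-51. -39.]
top 20 165 x [-13.  -2.  11.] y [-41. -11.]
top 35 52 x [-25.  -6.  10.] y [-22.  -7.]
```

View pics/side8.png

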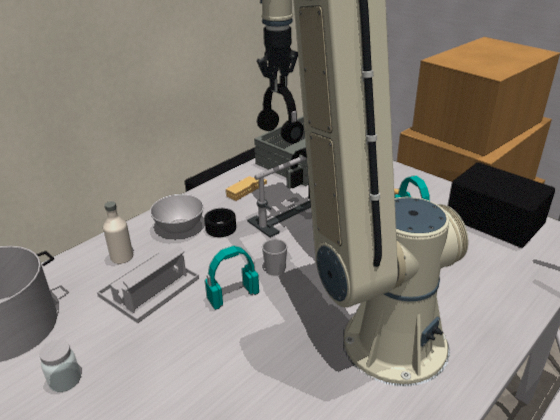

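View pics/top8.png

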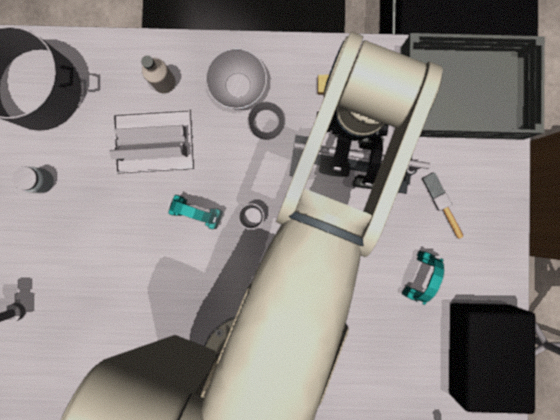

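The side view shows the headset hanging upright in the grip over the free part of the rail, with its cups at (267,120) and (292,132). It sits about 6 mm towards the robot, so I'll shift for that and lower it.

Emit:
{"api": "servo_tool", "payload": {
  "moves": [
    [[0, 0, -0.0065], [0, 0, 0]],
    [[0.025, 0, 0], [0, 0, 0]],
    [[0.025, 0, 0], [0, 0, 0]],
    [[0.025, 0, 0], [0, 0, 0]],
    [[0, 0, 0], [0, 0, 0]]
  ]
}}

```text
time_s: 13.52
tool_pos: [0.5799, -0.209, 0.3436]
orientation: [-2.15, 0.131, 2.164]
contact_force: [0.6, 0.8, -2.2]
grip_width: 0.312
```

Emit:
{"api": "servo_tool", "payload": {
  "moves": [
    [[0.025, 0, 0], [0, 0, 0]],
    [[0.025, 0, 0], [0, 0, 0]],
    [[0.025, 0, 0], [0, 0, 0]],
    [[0, 0, 0], [0, 0, 0]]
  ]
}}

```text
time_s: 14.02
tool_pos: [0.58, -0.2091, 0.27]
orientation: [-2.151, 0.132, 2.163]
contact_force: [0.2, -0.9, -1.3]
grip_width: 0.312
```

```bash
python3 - <<'E' 2>/dev/null
from h import *
from rig import arm,optics
np.set_printoptions(linewidth=200,suppress=True,precision=4)
s=arm.get_state();p=s["tool_pos"]
print(s["time_s"],p,s["grip_width"],s["contact_force"])
for n,b in(("side",(220,90,360,230)),("top",(280,100,440,220))):
    o=optics.capture(n); cv2.imwrite(f"pics/{n}9.png",cv2.resize(o["img"][b[1]:b[3],b[0]:b[2]],None,fx=4,fy=4))
E
```

```text
14.025 [ 0.58   -0.2091  0.27  ] 0.312190265085448 [ 0.1851 -0.9491 -1.2904]
```

View pics/side9.png

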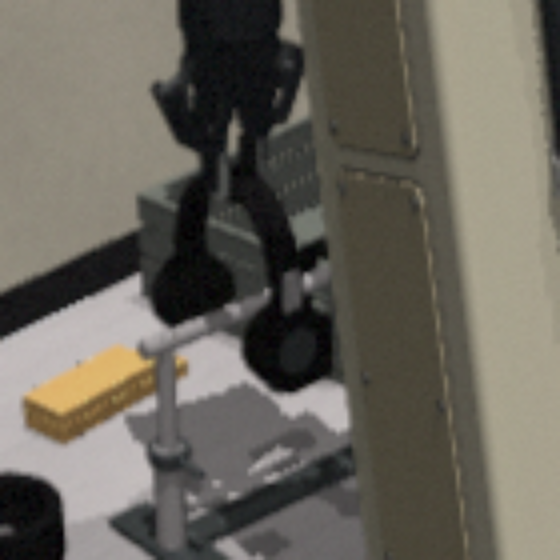

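View pics/top9.png

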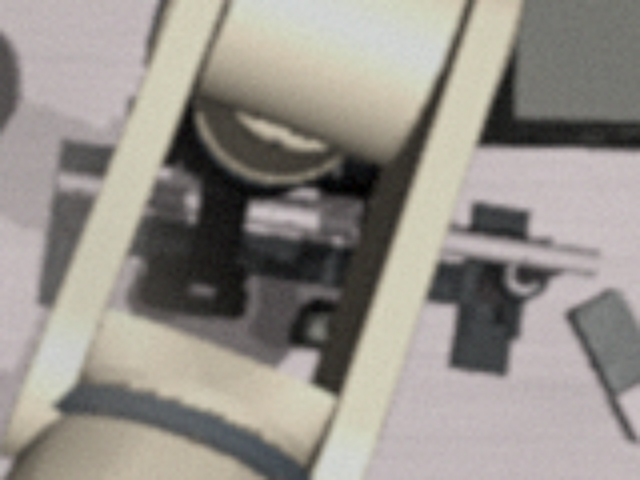

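The cups straddle the bar, far one at crop (190,285) and near one at (290,345), with a gap to the spare. Lowering continues.

Emit:
{"api": "servo_tool", "payload": {
  "moves": [
    [[0.025, 0, 0], [0, 0, 0]],
    [[0.025, 0, 0], [0, 0, 0]],
    [[0.015, 0, 0], [0, 0, 0]],
    [[0.008, 0, 0], [0, 0, 0]],
    [[0, 0, 0], [0, 0, 0]]
  ]
}}

```text
time_s: 14.75
tool_pos: [0.5803, -0.2094, 0.1979]
orientation: [-2.154, 0.133, 2.16]
contact_force: [0.7, 0.2, -2.5]
grip_width: 0.309
```

Emit:
{"api": "servo_tool", "payload": {
  "moves": [
    [[0.003, 0, 0], [0, 0, 0]],
    [[0.003, 0, 0], [0, 0, 0]],
    [[0, 0, 0], [0, 0, 0]]
  ]
}}

```text
time_s: 15.12
tool_pos: [0.58, -0.2093, 0.1915]
orientation: [-2.153, 0.133, 2.161]
contact_force: [-0.2, -0.2, -2.5]
grip_width: 0.314
```

Emit:
{"api": "servo_tool", "payload": {
  "moves": [
    [[0.002, 0, 0], [0, 0, 0]],
    [[0.002, 0, 0], [0, 0, 0]],
    [[0, 0, 0], [0, 0, 0]]
  ]
}}

```text
time_s: 15.5
tool_pos: [0.5799, -0.2093, 0.1873]
orientation: [-2.153, 0.133, 2.161]
contact_force: [0.5, -0.7, -3.3]
grip_width: 0.309
```

Emit:
{"api": "servo_tool", "payload": {
  "moves": [
    [[0.002, 0, 0], [0, 0, 0]],
    [[0.002, 0, 0], [0, 0, 0]],
    [[0, 0, 0], [0, 0, 0]]
  ]
}}

```text
time_s: 15.88
tool_pos: [0.5799, -0.2093, 0.1833]
orientation: [-2.153, 0.133, 2.161]
contact_force: [0.0, -0.3, -3.1]
grip_width: 0.312
```

Emit:
{"api": "servo_tool", "payload": {
  "moves": [
    [[0.0015, 0, 0], [0, 0, 0]],
    [[0.0015, 0, 0], [0, 0, 0]],
    [[0, 0, 0], [0, 0, 0]]
  ]
}}

```text
time_s: 16.25
tool_pos: [0.5799, -0.2093, 0.1804]
orientation: [-2.153, 0.133, 2.161]
contact_force: [-0.3, -0.2, -3.4]
grip_width: 0.307
```

Emit:
{"api": "servo_tool", "payload": {
  "moves": [
    [[0.001, 0, 0], [0, 0, 0]],
    [[0.001, 0, 0], [0, 0, 0]],
    [[0, 0, 0], [0, 0, 0]]
  ]
}}

```text
time_s: 16.62
tool_pos: [0.58, -0.2093, 0.1787]
orientation: [-2.154, 0.133, 2.16]
contact_force: [-0.3, -0.4, -1.5]
grip_width: 0.308
```

Emit:
{"api": "servo_tool", "payload": {
  "moves": [
    [[0.001, 0, 0], [0, 0, 0]],
    [[0, 0, 0], [0, 0, 0]],
    [[0, 0, 0], [0, 0, 0]]
  ]
}}

```text
time_s: 17.0
tool_pos: [0.5801, -0.2093, 0.1786]
orientation: [-2.154, 0.133, 2.16]
contact_force: [-2.8, 1.0, 7.2]
grip_width: 0.311
```

Emit:
{"api": "servo_tool", "payload": {
  "moves": [
    [[0.001, 0, 0], [0, 0, 0]],
    [[0, 0, 0], [0, 0, 0]],
    [[0, 0, 0], [0, 0, 0]]
  ]
}}

```text
time_s: 17.38
tool_pos: [0.5802, -0.2094, 0.1785]
orientation: [-2.155, 0.133, 2.16]
contact_force: [-4.9, 2.0, 13.9]
grip_width: 0.314
```

Emit:
{"api": "servo_tool", "payload": {
  "moves": [
    [[-0.001, 0, 0], [0, 0, 0]],
    [[0, 0, 0], [0, 0, 0]]
  ]
}}

```text
time_s: 17.62
tool_pos: [0.5801, -0.2093, 0.1786]
orientation: [-2.154, 0.133, 2.16]
contact_force: [-4.0, 1.6, 9.3]
grip_width: 0.312
```

```bash
python3 - <<'E' 2>/dev/null
from h import *
from rig import arm,optics
np.set_printoptions(linewidth=200,suppress=True,precision=4)
s=arm.get_state();p=s["tool_pos"];M=R.from_rotvec(s["orientation"]).as_matrix()
print(s["time_s"],p,s["grip_width"],s["contact_force"],s["torque"]);print(M)
a=np.deg2rad(-97.2);hx=np.array([np.cos(a),np.sin(a),0]);hy=np.array([-np.sin(a),np.cos(a),0])
for n,b in(("side",(240,90,340,210)),("top",(280,100,440,220))):
    o=optics.capture(n); cv2.imwrite(f"pics/{n}10.png",cv2.resize(o["img"][b[1]:b[3],b[0]:b[2]],None,fx=5,fy=5,interpolation=cv2.INTER_CUBIC))
    W=pts(o);g=o["img"].max(-1);L=np.stack([(W-p)@hx,(W-p)@hy,W[...,2]],-1)*1000
    m=(g<60)&(abs(L[...,0])<45)&(abs(L[...,1])<110)&(L[...,2]<230)&(L[...,2]>20)
    for lo in range(20,230,15):
        q=L[m&(L[...,2]>=lo)&(L[...,2]<lo+15)]
        if len(q)>4: print(n,lo,len(q),"x",np.percentile(q[:,0],[3,50,97]).round(),"y",np.percentile(q[:,1],[2,98]).round())
E
```

```text
17.625 [ 0.5801 -0.2093  0.1786] 0.31211728826573865 [-4.0141  1.5854  9.3304] [0.2811 0.6587 0.0109]
[[-0.0026 -0.1235 -0.9923]
 [ 0.0008 -0.9923  0.1235]
 [-1.     -0.0004  0.0027]]
side 50 11 x [-7.  4. 19.] y [-71.  42.]
side 65 91 x [-30.  -3.  23.] y [-75.  45.]
side 80 138 x [-36. -12.  25.] y [-77.  44.]
side 95 149 x [-35. -12.  26.] y [-77.  43.]
side 110 163 x [-31. -12.  17.] y [-75.  57.]
side 125 53 x [-18.  -9.   9.] y [-73.  58.]
side 140 24 x [-18. -12.  12.] y [-67.  50.]
side 155 45 x [-16.  -3.  11.] y [-63.  52.]
side 170 61 x [-17.  -4.  10.] y [-58.  50.]
side 185 67 x [-19.  -9.  11.] y [-52.  42.]
side 200 103 x [-27.  -6.  13.] y [-43.  29.]
side 215 77 x [-29.  -3.  23.] y [-23.  11.]
top 95 11 x [23. 27. 29.] y [-63. -47.]
top 110 40 x [-27.  16.  25.] y [-63. -45.]
top 155 26 x [-15.  -2.  10.] y [-62. -56.]
top 170 37 x [-16.  -3.  11.] y [-57. -50.]
top 185 62 x [-15.  -2.  11.] y [-51. -34.]
top 200 102 x [-15.  -3.  11.] y [-41. -16.]
top 215 5 x [-18.  -4.  -2.] y [-23. -12.]
```

View pics/side10.png

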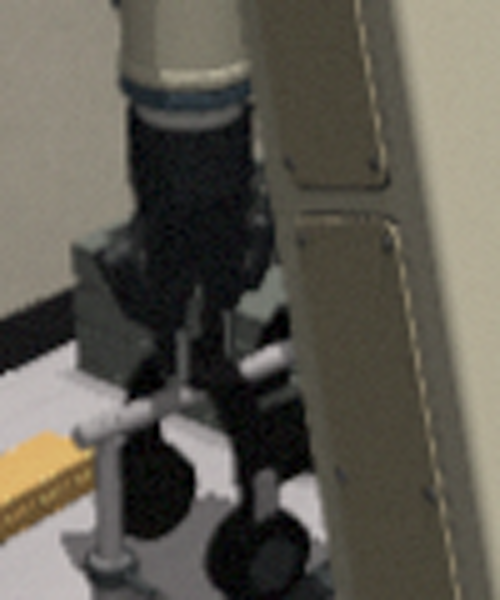

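View pics/top10.png

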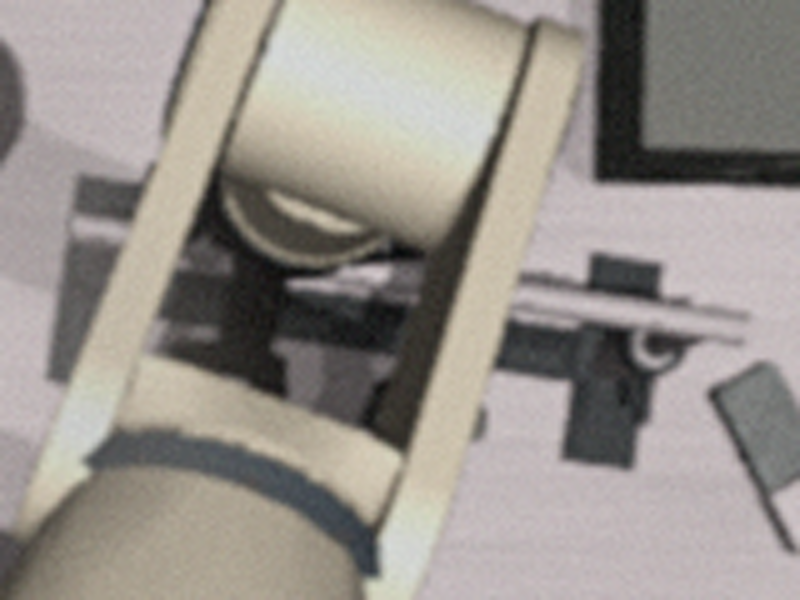

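```bash
python3 - <<'E' 2>/dev/null
from h import *
from rig import arm,optics
np.set_printoptions(linewidth=200,suppress=True,precision=4)
a=np.deg2rad(-97.2);hx=np.array([np.cos(a),np.sin(a),0]);hy=np.array([-np.sin(a),np.cos(a),0])
o1=optics.capture("side");np.savez("side10.npz",**o1)
s=arm.get_state();print(s["time_s"],s["contact_force"])
for o,p in((load("side8"),np.array([.5741,-.2078,.42])),(o1,s["tool_pos"])):
    W=pts(o);g=o["img"].max(-1);L=np.stack([(W-p)@hx,(W-p)@hy,W[...,2]-p[2]],-1)*1000
    # near cup outer face
    m=(g<75)&(abs(L[...,0]+3)<45)&(L[...,1]<-40)&(L[...,1]>-90)&(L[...,2]<-40)&(L[...,2]>-135)
    q=L[m];f=q[q[:,1]<-66]
    print("near cup",len(q),"face",len(f),"x",np.percentile(f[:,0],[1,50,99]),"z",np.percentile(f[:,2],[1,50,99]))
    m=(g<75)&(abs(L[...,0]+3)<45)&(L[...,1]>30)&(L[...,1]<90)&(L[...,2]<-40)&(L[...,2]>-135)
    q=L[m];print("far cup",len(q),"x",np.percentile(q[:,0],[1,50,99]),"y",np.percentile(q[:,1],[1,99]),"z",np.percentile(q[:,2],[1,50,99]))
    # band top/underside profile near hx~0 : z vs y
    m=(g<75)&(abs(L[...,0])<45)&(abs(L[...,1])<60)&(L[...,2]>-20)&(L[...,2]<40)
    for y in range(-60,60,10):
        q=L[m&(L[...,1]>=y)&(L[...,1]<y+10)]
        if len(q): print(y,len(q),"z",np.percentile(q[:,2],[2,98]).round(),"x",np.percentile(q[:,0],[2,98]).round())
u=o1["img"][155:185,262:300]
cv2.imwrite("pics/z10.png",cv2.resize(u,None,fx=18,fy=18,interpolation=cv2.INTER_NEAREST))
u=load("side8")["img"][75:105,262:300]
cv2.imwrite("pics/z8.png",cv2.resize(u,None,fx=18,fy=18,interpolation=cv2.INTER_NEAREST))
E
```

```text
17.775 [-3.526   2.0043  9.2191]
near cup 429 face 310 x [-35.0593  -5.2746  29.1751] z [-113.7234  -82.6163  -51.3641]
far cup 411 x [-35.7724 -10.1763  25.7324] y [33.9206 65.3279] z [-114.6971  -78.1808  -40.7645]
-60 79 z [-19.  11.] x [-17.  12.]
-50 52 z [-3. 22.] x [-18.  10.]
-40 36 z [15. 30.] x [-16.  10.]
-30 38 z [25. 36.] x [-16.   9.]
-20 28 z [21. 37.] x [-18.  10.]
-10 29 z [25. 40.] x [-29.  23.]
0 20 z [24. 38.] x [-29.  13.]
10 2 z [34. 36.] x [ 4. 11.]
20 6 z [20. 28.] x [-20. -12.]
30 15 z [ 5. 21.] x [-16.  -2.]
40 43 z [-19.  11.] x [-17.  10.]
50 15 z [-19.  -3.] x [-15.  11.]
near cup 343 face 249 x [-35.7557  -6.5196  28.5095] z [-115.0455  -80.3034  -46.8141]
far cup 271 x [-32.5493  -5.0722  26.0451] y [32.7957 59.1759] z [-114.5282  -77.6892  -41.7159]
-60 55 z [-17.  13.] x [-18.  11.]
-50 49 z [-2. 21.] x [-16.  12.]
-40 35 z [16. 33.] x [-15.  10.]
-30 31 z [22. 39.] x [-16.  12.]
-20 28 z [11. 39.] x [-25.  16.]
-10 42 z [ 7. 39.] x [-45.  36.]
0 16 z [20. 39.] x [-39.  15.]
10 5 z [34. 39.] x [ 6. 15.]
20 4 z [20. 32.] x [-18. -15.]
30 13 z [ 2. 23.] x [-18.  -4.]
40 25 z [-12.  10.] x [-17.  10.]
50 7 z [-17.  -4.] x [-16.   8.]
```

View pics/z10.png

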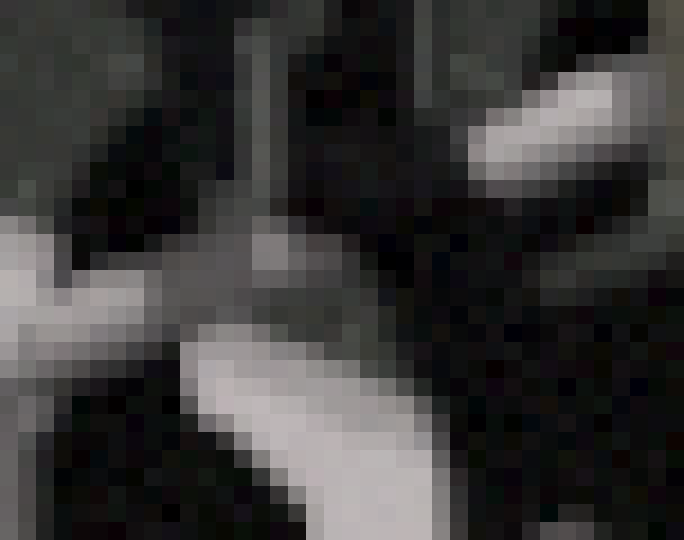

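View pics/z8.png

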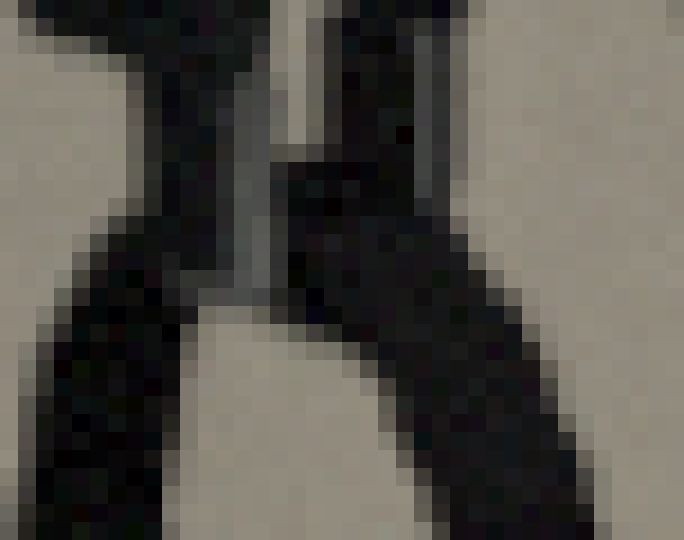

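```bash
python3 - <<'E' 2>/dev/null
from h import *
a=np.deg2rad(-97.2);hx=np.array([np.cos(a),np.sin(a),0]);hy=np.array([-np.sin(a),np.cos(a),0]);z=np.array([0,0,1])
for nm,p,r0 in (("side8",np.array([.5741,-.2078,.42]),75),("side10",np.array([.5801,-.2093,.1786]),155)):
    o=load(nm)
    def pr(w):
        c=o["T"][:3,:3].T@(w-o["T"][:3,3]);q=o["mtx"]@c/c[2];return (q[0]-262).round(1),(q[1]-r0).round(1)
    for zz in (18,20,22,24): print(nm,zz,"finger in",[pr(p+(hx*-14+hy*y+z*zz)/1000) for y in(-11,0,11)],"out",[pr(p+(hx*-21+hy*y+z*zz)/1000) for y in(-11,0,11)])
    for zz in(20,22,24): print(nm,"band under",zz,[pr(p+(hx*-16+hy*y+z*zz)/1000) for y in(-26,-6,14)],"far face",[pr(p+(hx*12+hy*y+z*zz)/1000) for y in(-26,-6,14)])
E
```

```text
side8 18 finger in [(np.float64(15.5), np.float64(18.3)), (np.float64(13.0), np.float64(17.3)), (np.float64(10.6), np.float64(16.2))] out [(np.float64(13.5), np.float64(18.9)), (np.float64(11.1), np.float64(17.9)), (np.float64(8.7), np.float64(16.8))]
side8 20 finger in [(np.float64(15.4), np.float64(17.6)), (np.float64(13.0), np.float64(16.6)), (np.float64(10.5), np.float64(15.6))] out [(np.float64(13.5), np.float64(18.3)), (np.float64(11.1), np.float64(17.2)), (np.float64(8.6), np.float64(16.2))]
side8 22 finger in [(np.float64(15.4), np.float64(17.0)), (np.float64(13.0), np.float64(15.9)), (np.float64(10.5), np.float64(14.9))] out [(np.float64(13.5), np.float64(17.6)), (np.float64(11.1), np.float64(16.5)), (np.float64(8.6), np.float64(15.5))]
side8 24 finger in [(np.float64(15.4), np.float64(16.3)), (np.float64(13.0), np.float64(15.2)), (np.float64(10.5), np.float64(14.2))] out [(np.float64(13.5), np.float64(16.9)), (np.float64(11.0), np.float64(15.9)), (np.float64(8.6), np.float64(14.8))]
side8 band under 20 [(np.float64(18.3), np.float64(19.3)), (np.float64(13.8), np.float64(17.
[... 1757 characters left out ...]
64(14.3), np.float64(11.6)), (np.float64(10.2), np.float64(9.2))] far face [(np.float64(25.4), np.float64(11.0)), (np.float64(21.3), np.float64(8.7)), (np.float64(17.2), np.float64(6.4))]
side10 band under 22 [(np.float64(18.4), np.float64(13.3)), (np.float64(14.3), np.float64(11.0)), (np.float64(10.2), np.float64(8.7))] far face [(np.float64(25.4), np.float64(10.4)), (np.float64(21.2), np.float64(8.1)), (np.float64(17.1), np.float64(5.9))]
side10 band under 24 [(np.float64(18.4), np.float64(12.8)), (np.float64(14.3), np.float64(10.4)), (np.float64(10.2), np.float64(8.1))] far face [(np.float64(25.4), np.float64(9.9)), (np.float64(21.2), np.float64(7.6)), (np.float64(17.1), np.float64(5.3))]
```

The pictures can't settle whether the band or the fingertips touch the bar first; both sit within about 1 mm. To be sure of band contact, I'll lift, shift 15 mm across the bar so the 22 mm wide fingers miss it but the 40 mm pad doesn't, and touch down there.

Emit:
{"api": "servo_tool", "payload": {
  "moves": [
    [[-0.008, 0, 0], [0, 0, 0]],
    [[0, 0, -0.008], [0, 0, 0]],
    [[0, 0, -0.007], [0, 0, 0]],
    [[0.003, 0, 0], [0, 0, 0]],
    [[0, 0, 0], [0, 0, 0]]
  ]
}}

```text
time_s: 18.4
tool_pos: [0.5945, -0.211, 0.1817]
orientation: [-2.152, 0.132, 2.162]
contact_force: [0.6, 0.5, -3.1]
grip_width: 0.317
```

Emit:
{"api": "servo_tool", "payload": {
  "moves": [
    [[0.001, 0, 0], [0, 0, 0]],
    [[0.001, 0, 0], [0, 0, 0]],
    [[0, 0, 0], [0, 0, 0]]
  ]
}}

```text
time_s: 18.77
tool_pos: [0.5948, -0.2111, 0.1805]
orientation: [-2.153, 0.133, 2.161]
contact_force: [0.2, -0.5, -2.9]
grip_width: 0.311
```

Emit:
{"api": "servo_tool", "payload": {
  "moves": [
    [[0.001, 0, 0], [0, 0, 0]],
    [[0, 0, 0], [0, 0, 0]],
    [[0, 0, 0], [0, 0, 0]]
  ]
}}

```text
time_s: 19.15
tool_pos: [0.5949, -0.2111, 0.1795]
orientation: [-2.154, 0.133, 2.161]
contact_force: [0.2, -0.0, -2.9]
grip_width: 0.312
```

Emit:
{"api": "servo_tool", "payload": {
  "moves": [
    [[0.001, 0, 0], [0, 0, 0]],
    [[0, 0, 0], [0, 0, 0]],
    [[0, 0, 0], [0, 0, 0]]
  ]
}}

```text
time_s: 19.52
tool_pos: [0.5949, -0.2112, 0.1786]
orientation: [-2.154, 0.133, 2.161]
contact_force: [0.2, -0.1, -1.4]
grip_width: 0.308
```

Emit:
{"api": "servo_tool", "payload": {
  "moves": [
    [[0.001, 0, 0], [0, 0, 0]],
    [[0, 0, 0], [0, 0, 0]],
    [[0, 0, 0], [0, 0, 0]]
  ]
}}

```text
time_s: 19.9
tool_pos: [0.5951, -0.2112, 0.1784]
orientation: [-2.154, 0.133, 2.16]
contact_force: [-1.6, 0.1, 5.5]
grip_width: 0.31
```

Contact comes at the same TCP height, 0.1785, with the fingers off the bar, so it is the band that rests on it (about 8 N). I'll centre it again, set it down and release.

Emit:
{"api": "servo_tool", "payload": {
  "moves": [
    [[-0.006, 0, 0], [0, 0, 0]],
    [[0, 0, 0.007], [0, 0, 0]],
    [[0, 0, 0.006], [0, 0, 0]],
    [[0.003, 0, 0], [0, 0, 0]],
    [[0.001, 0, 0], [0, 0, 0]]
  ]
}}

```text
time_s: 20.52
tool_pos: [0.5818, -0.2095, 0.1792]
orientation: [-2.153, 0.133, 2.161]
contact_force: [-0.7, -0.5, -3.3]
grip_width: 0.31
```

Emit:
{"api": "servo_tool", "payload": {
  "moves": [
    [[0.001, 0, 0], [0, 0, 0]],
    [[0.001, 0, 0], [0, 0, 0]],
    [[0, 0, 0], [0, 0, 0]],
    [[0, 0, 0], [0, 0, 0]]
  ]
}}

```text
time_s: 21.02
tool_pos: [0.5821, -0.2096, 0.1786]
orientation: [-2.154, 0.133, 2.16]
contact_force: [-3.1, 1.5, 7.1]
grip_width: 0.313
```

Emit:
{"api": "servo_tool", "payload": {
  "moves": [
    [[0, 0, 0], [0, 0, 0]],
    [[0, 0, 0], [0, 0, 0]],
    [[0, 0, 0], [0, 0, 0]],
    [[0, 0, 0], [0, 0, 0]]
  ],
  "hand": 0.3
}}

```text
time_s: 21.52
tool_pos: [0.582, -0.2096, 0.1775]
orientation: [-2.154, 0.133, 2.161]
contact_force: [-0.6, 1.0, -0.0]
grip_width: 0.651
```

Emit:
{"api": "servo_tool", "payload": {
  "moves": [
    [[-0.005, 0, 0], [0, 0, 0]],
    [[-0.01, 0, 0], [0, 0, 0]],
    [[-0.015, 0, 0], [0, 0, 0]],
    [[-0.025, 0, 0], [0, 0, 0]],
    [[-0.03, 0, 0], [0, 0, 0]]
  ]
}}

```text
time_s: 22.15
tool_pos: [0.5822, -0.2096, 0.2642]
orientation: [-2.154, 0.133, 2.161]
contact_force: [0.3, -0.1, 0.1]
grip_width: 0.65
```

Emit:
{"api": "servo_tool", "payload": {
  "moves": [
    [[-0.03, 0, 0], [0, 0, 0]],
    [[-0.03, 0, 0], [0, 0, 0]],
    [[-0.03, 0, 0], [0, 0, 0]],
    [[-0.02, 0, 0], [0, 0, 0]],
    [[0, 0, 0], [0, 0, 0]]
  ]
}}

```text
time_s: 22.78
tool_pos: [0.5833, -0.21, 0.3753]
orientation: [-2.159, 0.134, 2.157]
contact_force: [0.9, -0.4, -0.3]
grip_width: 0.651
```

```bash
cat > chk.py <<'E'
from h import *
from rig import arm,optics
import sys
np.set_printoptions(linewidth=200,suppress=True,precision=1)
s=arm.get_state();print(s["time_s"],s["tool_pos"],s["contact_force"])
d=np.array([.1255,.9921,0]);n3=np.cross(d,[0,0,1]);O=np.array([.5655,-.2805,.191])
for n,b in(("side",(230,90,370,230)),("top",(280,100,440,220))):
    o=optics.capture(n); cv2.imwrite(f"pics/{n}{sys.argv[1]}.png",cv2.resize(o["img"][b[1]:b[3],b[0]:b[2]],None,fx=4,fy=4,interpolation=cv2.INTER_CUBIC))
    W=pts(o);g=o["img"].max(-1);L=np.stack([(W-O)@n3,(W-O)@d,W[...,2]-O[2]],-1)*1000
    for nm,lo,hi in(("headset",25,125),("spare",-75,15)):
      m=(g<75)&(L[...,1]>lo)&(L[...,1]<hi)&(abs(L[...,0])<90)&(L[...,2]<35)&(L[...,2]>-145)
      for a,c in((-135,-80),(-80,-30),(-30,0),(10,35)):
        q=L[m&(L[...,2]>=a)&(L[...,2]<c)]
        if len(q)>4: print(n,nm,a,len(q),"lat",np.percentile(q[:,0],[2,98]),"along",np.percentile(q[:,1],[2,50,98]),"zmax",np.percentile(q[:,2],98))
E
python3 chk.py 12 2>/dev/null
```

```text
22.775 [ 0.6 -0.2  0.4] [ 0.9 -0.4 -0.3]
side headset -135 412 lat [-74.8  48. ] along [ 46.4  80.4 108.5] zmax -81.15643399630774
side headset -80 274 lat [-73.2  60.9] along [ 55.5  83.5 104.3] zmax -32.050844964067515
side headset -30 129 lat [-59.2  55.9] along [61.4 77.5 91.2] zmax -0.6711725760325282
side headset 10 142 lat [-34.2  31.2] along [62.8 81.9 90.5] zmax 26.419592051360148
side spare -135 97 lat [35.7 47.3] along [-57.8 -40.4 -16.7] zmax -80.2638348190022
side spare -80 94 lat [36.6 59.7] along [-56.8 -31.6 -15.4] zmax -48.51025778704061
side spare -30 35 lat [-4.3 55. ] along [-45.2 -23.7 -10.6] zmax -1.88324094005466
side spare 10 42 lat [-9.4 33.9] along [-35.  -19.8 -13.4] zmax 26.11448477556325
top headset -135 100 lat [-74.6  52.2] along [ 42.   68.1 102.5] zmax -80.13393042753357
top headset -80 221 lat [-71.8  50.4] along [ 47.5  83.1 101.9] zmax -31.733768370320572
top headset -30 79 lat [-56.4 -39. ] along [61.7 73.7 88.3] zmax -0.5101712758617244
top headset 10 334 lat [-31.5  38.9] along [61.1 75.1 88.2] zmax 27.321072186644198
top spare -135 92 lat [-67.5  56. ] along [-38.9 -11.5  -4.2] zmax -80.1300767262058
top spare -80 168 lat [-67.   60.4] along [-35.9 -18.5  -4.6] zmax -36.411705594451576
top spare -30 61 lat [-58.7  54.7] along [-45.9 -28.  -19.2] zmax -0.6714467625298927
top spare 10 254 lat [-33.6  37.1] along [-44.1 -28.7 -19.2] zmax 26.340558774238538
```

View pics/side12.png

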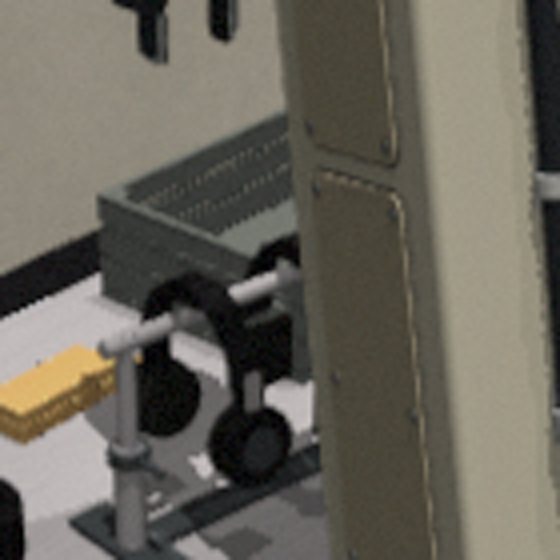

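View pics/top12.png

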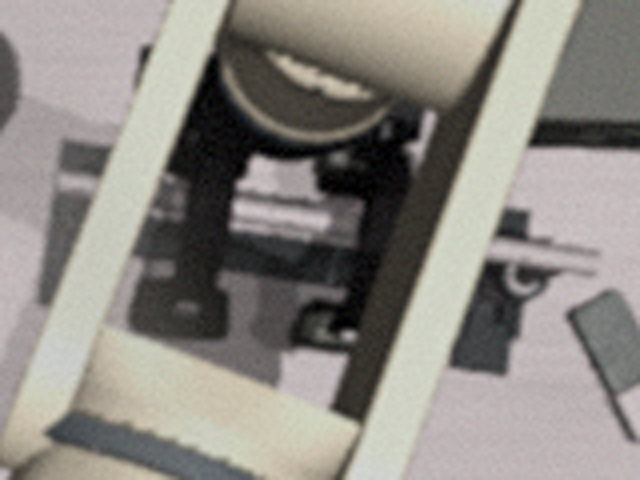

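The headset hangs by its crown on the bar, with cups at side-crop (170,400) and (250,445), well clear of the spare. I'll wait and check that it is still.

Emit:
{"api": "servo_tool", "payload": {
  "moves": [
    [[0, 0, 0], [0, 0, 0]],
    [[0, 0, 0], [0, 0, 0]],
    [[0, 0, 0], [0, 0, 0]],
    [[0, 0, 0], [0, 0, 0]],
    [[0, 0, 0], [0, 0, 0]]
  ]
}}

```text
time_s: 23.5
tool_pos: [0.5826, -0.2098, 0.3725]
orientation: [-2.153, 0.133, 2.161]
contact_force: [-0.7, -0.5, 0.0]
grip_width: 0.649
```

Emit:
{"api": "servo_tool", "payload": {
  "moves": [
    [[0, 0, 0], [0, 0, 0]],
    [[0, 0, 0], [0, 0, 0]],
    [[0, 0, 0], [0, 0, 0]],
    [[0, 0, 0], [0, 0, 0]],
    [[0, 0, 0], [0, 0, 0]]
  ]
}}

```text
time_s: 24.12
tool_pos: [0.5826, -0.2097, 0.3726]
orientation: [-2.154, 0.133, 2.161]
contact_force: [-0.1, 0.8, 0.2]
grip_width: 0.652
```

Emit:
{"api": "servo_tool", "payload": {
  "moves": [
    [[0, 0, 0], [0, 0, 0]],
    [[0, 0, 0], [0, 0, 0]],
    [[0, 0, 0], [0, 0, 0]],
    [[0, 0, 0], [0, 0, 0]],
    [[0, 0, 0], [0, 0, 0]]
  ]
}}

```text
time_s: 24.75
tool_pos: [0.5826, -0.2097, 0.3726]
orientation: [-2.154, 0.133, 2.161]
contact_force: [0.9, 0.6, -1.0]
grip_width: 0.644
```

```bash
python3 chk.py 13 2>/dev/null | grep -v spare; python3 - <<'E'
import cv2,numpy as np
for n in("side","top"):
    a=cv2.imread(f"pics/{n}12.png").astype(int);b=cv2.imread(f"pics/{n}13.png").astype(int)
    print(n,np.abs(a-b).mean(),(np.abs(a-b).max(-1)>40).mean())
E
python3 - <<'E' 2>/dev/null
import sys; sys.path.insert(0,".")
from h import *
from rig import optics
o=optics.capture("top");a=np.load("top0.npz")["img"].astype(int)
for nm,(x0,y0,x1,y1) in {"cup":(232,195,272,235),"roll":(245,98,290,142)}.items(): print(nm,np.abs(a[y0:y1,x0:x1]-o["img"][y0:y1,x0:x1].astype(int)).mean())
cv2.imwrite("pics/top14.png",o["img"])
E
```

```text
24.75 [ 0.6 -0.2  0.4] [ 0.9  0.6 -1. ]
side headset -135 413 lat [-74.4  48.9] along [ 45.2  80.4 108.1] zmax -80.53901786342914
side headset -80 263 lat [-70.8  61.5] along [ 57.9  82.3 102.9] zmax -31.015239724179477
side headset -30 129 lat [-57.9  57.6] along [60.9 78.7 92.3] zmax -0.9280398776020687
side headset 10 138 lat [-33.1  28.8] along [62.5 80.7 90.7] zmax 26.43081727409426
top headset -135 97 lat [-72.9  51.7] along [ 42.1  73.8 103.1] zmax -80.39534763852204
top headset -80 212 lat [-70.5  50.3] along [ 47.4  82.7 101.7] zmax -32.20390997804027
top headset -30 74 lat [-54.4 -39.8] along [61.8 75.3 88. ] zmax -0.5312649597063791
top headset 10 335 lat [-31.3  38.9] along [60.9 74.6 88.3] zmax 27.703144497003954
side 2.379375 0.0012053571428571428
top 3.3068218315972224 0.001181640625
cup 49.279583333333335
roll 18.112457912457913
```

View pics/top14.png

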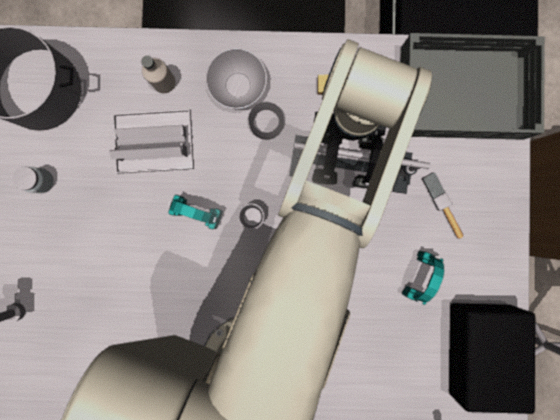

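The headset hasn't moved between the two checks. The cup at (252,215) and the roll at (267,120) are where they started; their picture differences come from the arm's shadow. I'm handing in.

```bash
python3 -c "
from rig import arm
print(arm.sign_off())"
```

```text
the job is handed in; nothing more can be done
None
```

The headset from the stand now hangs by the middle of its band on the rail, one cup on each side, about 76 mm from the bar's middle. I handed the job in at about 25 s; the hand-in reports no verdict.

**How it went:** I gripped the band across its width, lifted it off the stand, turned it upright and square to the rail, and lowered it until the rail took it. It was then centred over the bar and released, and the gripper backed off about 20 cm above it.

**Last checks:**
- **Position:** the band sits within about 5 mm of the bar sideways and at the expected height. It looks upright and square to the bar.
- **Stillness:** two pictures 2 s apart agree to within measurement noise.
- **Clearances:** about 45 mm is free between its cups and the spare's. The spare stayed within measurement noise of its starting place, and the cup and black roll look unmoved. Direct picture comparison did not work for those two because the arm's shadow fell on them, so I judged them by their pixel positions.

**What disagreed:**
- **Fingertips:** the cameras showed the tips about 23 mm behind the reported tool point. A first try at closing the fingers passed just above the band and confirmed it, so I went deeper to grip.
- **First contact:** at first touchdown, pressing up to about 16 N by the wrist force, the pictures could not show whether the band or the fingers met the bar. I repeated it 15 mm to the side, where the fingers cleared the bar. Contact came at the same height, so it was the band.

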